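Load and set the bevel-sanding fixture

TASK

Get the sanding fixture ready for bevelling the ukulele bridge blanks: take the loose cover off the wooden box and stand every full-length blank you find in it in a slot of the holder on the turntable, one to a slot, on edge, fully down and with its back end up to the fence, and set the turntable so that its scale reads 30 degrees at the index line. The short off-cut in the box stays there; lay the stray off-cut from the bench in the box with it, then put the cover back square on the box to keep the sanding dust out. Leave the other tools on the bench as they are.

Things in the scene. Friction and masses are not known exactly. Their poses are not given: they have to be found in the camera images.
- fixture: Sanding fixture, screwed down to the bench: green cast base 236 x 150 x 12 mm with a round green boss 220 mm across, on which the turntable lies. Origin on the bench top, on the turntable's vertical axis. +x points from the axis to the index block.
- turntable (a joint): Reading of the turntable in rad: 0 at the zero graduation, 0.5236 = 30 degrees; grows as the turntable is turned anticlockwise seen from above; end stops at 0 and 1.571. The fixture's yaw plus this value is the yaw of the slots. It is stiff (about 0.5 N m, some 4 N at the knob) and stays where it is left.
- dial (a point): Centre of the aluminium turntable's top face, 210 mm across, 45 mm above the bench; turns with it. Ticks without figures run round the rim from 0 (along +x here, a brass dot at its inner end) clockwise seen from above to 90 degrees: one every 5, longer every 10, longest and thickest at 0, 30, 60, 90. On it a wooden holder with slots 1 to 4 along x, centred at x = 0, y = -57, -19, 19, 57 mm from here.
- index (a point): Index line: a black line along the radius on top of a small steel block (20 x 16 mm, 45 mm tall) fixed at the rim of the turntable; this point is the line's inner end. The graduation standing opposite it is the reading.
- knob (a point): Black upright knob on the turntable's turning arm, 22 mm in diameter, from 44 to 80 mm above the bench; point on its axis, 64 mm above the bench. It lies 130 mm from the turntable's axis, 35 degrees anticlockwise of the zero graduation, and turns with the turntable.
- slot1 (a point): Slot 1 of 4 in the holder: 12 mm wide, its side walls 85 mm long and 18 mm high with 3 mm bevelled mouths, floor 51 mm and wall tops 69 mm above the bench, open above. This point is where the centre of a seated blank lies, 70 mm above the bench. x along the slot, -x to the fence, which stands 55 mm behind this point (10 mm thick, as high as the walls); the front end is open and the blank sticks out 25 mm there. y across the slots. Axes turn with the turntable.
- slot2 (a point): Slot 2 of 4 in the holder: 12 mm wide, its side walls 85 mm long and 18 mm high with 3 mm bevelled mouths, floor 51 mm and wall tops 69 mm above the bench, open above. This point is where the centre of a seated blank lies, 70 mm above the bench. x along the slot, -x to the fence, which stands 55 mm behind this point (10 mm thick, as high as the walls); the front end is open and the blank sticks out 25 mm there. y across the slots. Axes turn with the turntable.
- slot3 (a point): Slot 3 of 4 in the holder: 12 mm wide, its side walls 85 mm long and 18 mm high with 3 mm bevelled mouths, floor 51 mm and wall tops 69 mm above the bench, open above. This point is where the centre of a seated blank lies, 70 mm above the bench. x along the slot, -x to the fence, which stands 55 mm behind this point (10 mm thick, as high as the walls); the front end is open and the blank sticks out 25 mm there. y across the slots. Axes turn with the turntable.
- slot4 (a point): Slot 4 of 4 in the holder: 12 mm wide, its side walls 85 mm long and 18 mm high with 3 mm bevelled mouths, floor 51 mm and wall tops 69 mm above the bench, open above. This point is where the centre of a seated blank lies, 70 mm above the bench. x along the slot, -x to the fence, which stands 55 mm behind this point (10 mm thick, as high as the walls); the front end is open and the blank sticks out 25 mm there. y across the slots. Axes turn with the turntable.
- box: Open wooden box, fixed to the bench, outside 230 x 150 x 48 mm (x, y, z), walls and floor 6 mm. Origin under its centre, on the bench. Inside, five pockets side by side along x, 38 mm apart at x = -76, -38, 0, 38, 76 mm: grooves along y, 12.5 mm wide and 14 mm deep, between low blocks whose tops are 20 mm above the bench; groove floor 6 mm above the bench. Each pocket is empty or holds one piece standing on edge.
- cover_pull (a point): Loose plywood cover of the box, 234 x 154 x 6 mm (x, y, z), 170 g, with a dark wooden pull on top in the middle: a bar 70 mm long along x, 16 mm wide, 22 mm high. Point at the pull's centre, 17 mm above the cover's underside. At the start it lies on the box.
- blank1_mid (a point): Ukulele bridge blank, dark wood slab 110 x 10 x 38 mm (x, y, z), 40 g. Point at its centre; x along its length, z up when it stands on edge. At the start it stands on edge in a pocket of the box (top 44 mm above the bench, 4 mm under the cover), which pocket differs; two to four of the four blanks are present.
- blank2_mid (a point): Ukulele bridge blank, dark wood slab 110 x 10 x 38 mm (x, y, z), 40 g. Point at its centre; x along its length, z up when it stands on edge. At the start it stands on edge in a pocket of the box (top 44 mm above the bench, 4 mm under the cover), which pocket differs; two to four of the four blanks are present.
- blank3_mid (a point): Ukulele bridge blank, dark wood slab 110 x 10 x 38 mm (x, y, z), 40 g. Point at its centre; x along its length, z up when it stands on edge. At the start it stands on edge in a pocket of the box (top 44 mm above the bench, 4 mm under the cover), which pocket differs; two to four of the four blanks are present.
- blank4_mid (a point): Ukulele bridge blank, dark wood slab 110 x 10 x 38 mm (x, y, z), 40 g. Point at its centre; x along its length, z up when it stands on edge. At the start it stands on edge in a pocket of the box (top 44 mm above the bench, 4 mm under the cover), which pocket differs; two to four of the four blanks are present.
- offcut_mid (a point): Off-cut of the same dark wood, only 55 mm long (55 x 10 x 38 mm, x, y, z), standing in another pocket of the box; it stays in the box. Point at its centre.
- stray_mid (a point): Stray off-cut of the same dark wood, 55 x 38 x 10 mm (x, y, z), 20 g, lying flat on the bench at the start. Point at its centre, 5 mm above its underside. It fits flat in the box, on the low blocks.
- plane: Block plane, 160 x 52 mm, 55 mm tall, on the bench: not part of the job, leave it.
- jar: Brown glass jar with a steel lid, 68 mm across, 85 mm tall, on the bench: not part of the job, leave it.
There are look-alikes about, which are no part of the job. Leave any yellow look-alike of the part that bears stray_mid alone.

How it is judged:
By the outcome, as a careful person would: the job done as asked, in the order asked, and still so for the second after the job is handed in, with the robot touching nothing.
Of blank1, blank2, blank3, blank4 only 2 to 4 are there at a start; the rules pass over those that are not, and their reading is None.
At some moment in a run one of cover, stray may be knocked a few centimetres aside while the robot is not near it.
It also fails if it takes over 210 s, if anything falls off the work surface, if the arm or the gripper's body presses on something with over 40 N, if the wrist force passes 120 N, or if a joint passes its speed limit or range.

ROBOT

A 6-joint arm with a two-finger parallel gripper is mounted at the origin on the work surface. World frame = base frame: x ahead of the robot, y to its left, z up, the work surface at z = 0. Lengths are in m, angles in rad, forces in N, time in s.
With the tool pointing down it reaches from about 0.25 to 0.8 m from the base axis. Payload 8.5 kg.
Tool frame: the origin (TCP) lies between the finger pads; the fingertips stand 14 mm ahead of it and the grasp point (between the pads) lies 5 mm behind it; z points along the fingers, y is the line along which they close (so a half turn about z gives the same grasp; the last joint's range is limited). The gripper opens to 85 mm and grips with 20 to 120 N. Pads are 22 mm wide; open, the fingers measure 114 mm over their backs; the gripper's body (76 mm by 85 mm) begins 54 mm behind the grasp point. The pads swing forward as they close: fully open they stand 13 mm farther back than shut.
Start: joints at [1.233, 0.238, -0.013, 1.319, 0, 1.571], TCP at [0.174, 0.495, 0.245] pointing down, gripper open.
Joint ranges: [-2.66, 2.66], [-1.03, 1.9], [-1.14, 1.46], [-1.82, 2.27], [-1.45, 1.34], [-3.14, 3.14]. Speed limits (rad/s): [2.22, 2.22, 2.79, 3.14, 3.14, 3.14].

INTERFACE

Orientations are given as a unit quaternion [x, y, z, w].
In Python, from plant import manip gives the robot as it stands.
- The arm moves only by the tool apply_moves, never from a script. Its argument "commands" is a list of rows, each a list of 3 entries, a list of its own where there are three numbers: the shift along the tool's x, y, z in mm, then the turn about the tool's z in degrees, then the closure, from -1 (fully open) to 1 (shut). In form: [[[tx, ty, tz], yaw, claw], ...]. A call has 1 to 12 rows; each row shifts and turns the commanded pose from where the row before left it, along the tool's axes as they then stand; what a row does not reach is not made up. A row lasts 1/12 s, in which the tool goes at most 41.7 mm and 7.16 degrees, less where a joint would pass 70% of its speed; a pose out of reach is approached as far as the arm can. A call is refused whole if a number of a shift passes 41.7 or a number of a turn 7.16, either way. A call with a gripper value outside its range is refused whole. The fingers move at their own pace and stop on an object; "grip_force" is the grip in N (left out, the last holds). Time passes only in rows, so rows that do not move let the fingers close. It gives the time, the measured TCP pose, the force, the opening and the grip force at its end, in the units of the state.
- manip.get_obs(): the state, without advancing time (a new reading comes with each control period).
- manip.grab_frame(name): name is "scene" or "top"; returns the picture (400x640x3 uint8, blue, green, red); there is no depth.
- manip.camera_info(name): a dict with "intrinsics" (3x3 intrinsics, pixels), "distortion" ([k1, k2, p1, p2, k3] as OpenCV has them; the pictures are not rectified), "extrinsics" (4x4, takes a point from camera to world coordinates). Camera axes: x right, y up, looking along -z (the intrinsics and any distortion apply to the point x, -y, -z); pixel columns grow to the right and rows downward; lengths in m; the calibration is good to about 2 mm. A picture is of the moment at which its call begins. camera_info takes no time and is no camera call.
- manip.hand_in(): hands the job in; it is judged then, once.
Trained networks look in the newest picture that a camera, given by its name, has taken for a name from the list of things; names that differ only in an ending like _2 or _b are one class to them, and where a whole thing is asked for, a point or a joint stands for the part that bears it (a point fixed in the world has none). Each returns a list of dicts, best first, with "confidence" (0 to 1); they miss things now and then, are a little off and sometimes report something else, mostly with a low value. They report only what shows in the picture. A call takes as long as a camera call. They do not tell look-alikes from the thing itself.
- manip.regions_of(camera, name): "region" (400x640 bool, what is visible of it) and "point" ([row, column] in pixels, amid what is visible of it).
- manip.tip_of(camera, name): "point" ([row, column] in pixels: a listed point, or the origin of a listed thing).
The state is a dict: "time_s": time; "joint_pos": joint angles; "qvel": joint speeds; "joint_efforts": joint torques, N m; "eef_pos": TCP position; "tcp_rot": TCP orientation; "ft_force": force on the tool from outside, world axes, zero at the start; "wrist_torque": the same for the moment, N m; "opening": finger opening in m; "grasp_force": force on a finger pad.
Only numpy, scipy, OpenCV 4.12 (cv2) and the standard library are available. Lean on these libraries where they do the work, as an engineer would, in place of code of your own. Each camera call takes 0.05 s, during which the arm holds its last target. There are 200 camera calls.

## Working session

There is one attempt and no reset: what is moved stays moved. The work goes in short steps, Python scripts to look and compute and a tool call to move; the robot and the scene stay as the last step left them, time stands still between calls to the robot, and variables do not carry over. Pictures are saved under pics/ and viewed, at most 14 in all, crops included, and the job is handed in when it is done.

Besides the shell and the picture viewer there is one more tool, called by a JSON object that holds its "fn" and its "kwargs", one argument or row to a line. apply_moves: Moves the arm, as the interface text tells. Its arguments: {"type":"object","properties":{"commands":{"type":"array","items":{"type":"array"}},"grip_force":{"type":"number"}},"required":["commands"]}

```bash
mkdir -p pics; ls; cat > h.py <<'E'
import numpy as np, cv2
from plant import manip
def cam(c):
    i=manip.camera_info(c); return np.array(i["intrinsics"],float),np.array(i["distortion"],float),np.array(i["extrinsics"],float)
def px2w(c,rc,z):
    K,D,E=cam(c)
    u=cv2.undistortPoints(np.array([[[rc[1],rc[0]]]],float),K,D)[0,0]
    d=E[:3,:3]@np.array([u[0],-u[1],-1.]); o=E[:3,3]
    return o+d*(z-o[2])/d[2]
def w2px(c,p):
    K,D,E=cam(c); P=np.atleast_2d(p).astype(float)
    q=(P-E[:3,3])@E[:3,:3]; q=q*[1,-1,-1]
    uv=cv2.projectPoints(q.reshape(-1,1,3),np.zeros(3),np.zeros(3),K,D)[0][:,0]
    return uv[:,::-1]
def shot(c,n=None):
    f=manip.grab_frame(c)
    if n: cv2.imwrite(f"pics/{n}.png",f)
    return f
E
python3 - <<'E'
from h import *
for c in("top","scene"):
    shot(c,"a_"+c); print(c,cam(c)[2].round(3).tolist(),cam(c)[0].tolist())
Z={"dial":.045,"index":.045,"knob":.064,"cover_pull":.065,"stray_mid":.005,"box":0,"fixture":0,"plane":0,"jar":0,"slot1":.07,"slot4":.07}
for c in("top","scene"):
  for n,z in Z.items():
    for r in manip.tip_of(c,n)[:3]: print(c,n,round(r["confidence"],2),np.round(r["point"]),px2w(c,r["point"],z).round(4)[:2])
E
```

```text
pics
top [[0.022, 0.994, -0.111, 0.371], [-0.999, 0.019, -0.028, 0.01], [-0.026, 0.111, 0.993, 1.264], [0.0, 0.0, 0.0, 1.0]] [[497.31035868554096, 0.0, 329.1820833135629], [0.0, 497.31035868554096, 202.36721989666566], [0.0, 0.0, 1.0]]
scene [[-0.666, -0.621, 0.414, 0.936], [0.746, -0.553, 0.371, 0.413], [-0.001, 0.556, 0.831, 0.936], [0.0, 0.0, 0.0, 1.0]] [[392.257982636237, 0.0, 319.44494728139557], [0.0, 392.257982636237, 193.88613280116545], [0.0, 0.0, 1.0]]
top dial 0.96 [202. 446.] [ 0.5143 -0.2434]
top index 0.63 [158. 455.] [ 0.625  -0.2656]
top knob 0.93 [205. 396.] [ 0.5012 -0.1178]
top cover_pull 0.94 [203. 240.] [0.4993 0.2627]
top stray_mid 0.82 [143. 356.] [ 0.6659 -0.0201]
top stray_mid 0.81 [293. 469.] [ 0.2899 -0.3086]
top stray_mid 0.58 [122. 212.] [0.7166 0.3573]
top box 0.41 [205. 446.] [ 0.5098 -0.2522]
top fixture 0.67 [203. 444.] [ 0.5164 -0.2466]
top plane 0.6 [107. 427.] [ 0.7684 -0.2046]
top jar 0.74 [112. 278.] [0.7489 0.1845]
top jar 0.47 [205. 445.] [ 0.5113 -0.2507]
top slot1 0.87 [194. 452.] [ 0.5296 -0.2533]
top slot1 0.8 [174. 460.] [ 0.5806 -0.2718]

[... 372 characters left out ...]
over_pull 0.68 [242. 393.] [0.4887 0.2558]
scene stray_mid 0.97 [348. 361.] [0.7221 0.3472]
scene stray_mid 0.68 [106. 288.] [ 0.2785 -0.3161]
scene stray_mid 0.59 [269. 256.] [0.7515 0.0295]
scene box 0.58 [244. 394.] [0.4579 0.2473]
scene fixture 0.79 [161. 250.] [ 0.5211 -0.2439]
scene plane 0.92 [217. 196.] [ 0.7545 -0.206 ]
scene jar 0.85 [309. 298.] [0.7531 0.1775]
scene jar 0.56 [148. 228.] [ 0.5322 -0.3316]
scene slot1 0.95 [148. 245.] [ 0.5303 -0.2398]
scene slot1 0.94 [138. 269.] [ 0.4545 -0.2158]
scene slot1 0.87 [148. 230.] [ 0.5582 -0.2729]
scene slot4 0.95 [148. 245.] [ 0.5303 -0.2398]
scene slot4 0.94 [138. 269.] [ 0.4545 -0.2158]
scene slot4 0.87 [148. 230.] [ 0.5582 -0.2729]
```

View pics/a_top.png

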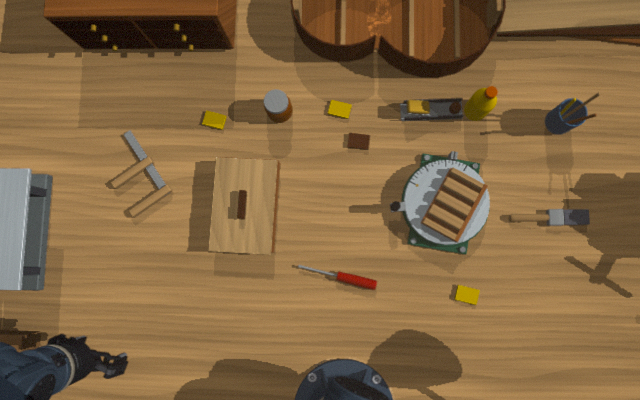

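View pics/a_scene.png

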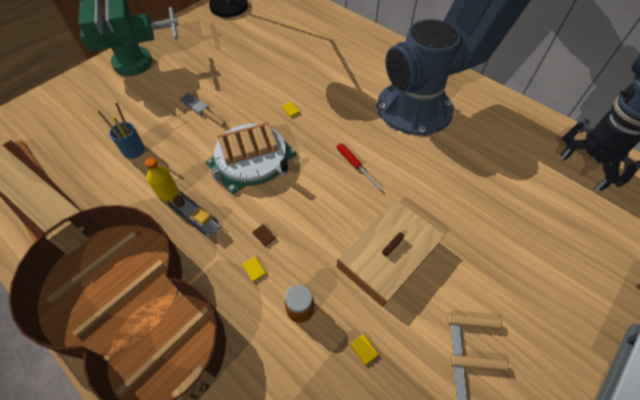

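```bash
cat > fit.py <<'E'
from h import *
from scipy.optimize import minimize, least_squares
def proj_poly(c,pts,s=4): return np.round((w2px(c,pts)[:,::-1]+.5)*s-.5).astype(np.int32)
def circ(x,y,r,z,n=90):
    a=np.linspace(0,2*np.pi,n,endpoint=False); return np.c_[x+r*np.cos(a),y+r*np.sin(a),0*a+z]
def rect(x,y,t,lx,ly,z):
    R=np.array([[np.cos(t),-np.sin(t)],[np.sin(t),np.cos(t)]])
    q=np.array([[1,1],[-1,1],[-1,-1],[1,-1]])*[lx/2,ly/2]@R.T+[x,y]
    return np.c_[q,np.full(4,z)]
def fit_fixture(cams=("top","scene"),frames=None):
    M={}
    for c in cams:
        f=frames[c] if frames else manip.grab_frame(c)
        big=cv2.resize(f,None,fx=4,fy=4,interpolation=cv2.INTER_CUBIC)
        h=cv2.cvtColor(big,cv2.COLOR_BGR2HSV); g=cv2.inRange(h,(45,60,20),(95,255,255))
        roi=np.zeros_like(g); cv2.fillPoly(roi,[proj_poly(c,circ(.515,-.245,.18,.02))],255); M[c]=g&roi
    def cost(p):
        x,y,t=p[0],p[1],p[2]; J=0
        for c in cams:
            m=np.zeros_like(M[c]); 
            cv2.fillPoly(m,[proj_poly(c,rect(x,y,t,.236,.15,.012))],255)
            cv2.fillPoly(m,[proj_poly(c,circ(x,y,.11,z)) for z in (.034,)],255)
            cv2.fillPoly(m,[proj_poly(c,circ(x,y,.105,.045))],0)
            J+=1-(m&M[c]).astype(bool).sum()/((m|M[c])>0).sum()
        return J
    best=min((minimize(cost,[.515,-.245,t],method="Nelder-Mead",options=dict(initial_simplex=np.array([[.515,-.245,t],[.525,-.245,t],[.515,-.235,t],[.515,-.245,t+.08]]),xatol=1e-4)) for t in (-.25,-.15,-.05)),key=lambda r:r.fun)
    return best.x,best.fun
def fit_slots(x0,cams=("top","scene"),exclude=None):
    """axis x,y & slot yaw from slot tips, knob, dial; x0=(x,y,yaw)"""
    O=[]
    for c in cams:
        for n,z in(("slot1",.07),("knob",.064),("dial",.045)):
            for r in manip.tip_of(c,n)[:4 if n=="slot1" else 1]:
                if r["confidence"]>.5: O.append((c,n,np.array(r["point"])))
    def res(p):
        x,y,t=p; e=[]; C,S=np.cos(t),np.sin(t)
        for c,n,q in O:
            if n=="knob": P=[[x+.13*np.cos(t+np.radians(35)),y+.13*np.sin(t+np.radians(35)),.064]]
            elif n=="dial": P=[[x,y,.045]]
            else: P=[[x-S*v,y+C*v,.07] for v in(-.057,-.019,.019,.057)]
            d=w2px(c,P)-q; e+=list(d[np.argmin((d**2).sum(1))])
        return np.array(e)
    s=least_squares(res,x0,loss="soft_l1",x_scale=[.01,.01,.05])
    return s.x,[(c,n)+tuple(np.round(v,1)) for (c,n,_),v in zip(O,res(s.x).reshape(-1,2))]
def fit_rect(c,name,z,lx,ly,t0):
    R=manip.regions_of(c,name)[0]; m=R["region"].astype(np.uint8)
    k=max(cv2.findContours(m,0,1)[0],key=cv2.contourArea)[:,0]
    w=np.array([px2w(c,(v,u),z)[:2] for u,v in k])
    (cx,cy),(a,b),an=cv2.minAreaRect((w*1000).astype(np.float32))
    return R["confidence"],np.round([cx,cy,a,b,an],1)
E
python3 - <<'E'
from fit import *
fr={c:cv2.imread(f"pics/a_{c}.png") for c in("top","scene")}
for cs in(("top",),("scene",),("top","scene")):
    p,f=fit_fixture(cs,fr); print(cs,p.round(4),np.degrees(p[2]).round(2),round(f,3))
p,_=fit_fixture(("top","scene"),fr)
f=shot("top"); shot("scene")
s,r=fit_slots([p[0],p[1],1.08]); print(s.round(4),np.degrees(s[2])); print(r)
print("cover",fit_rect("top","cover_pull",.054,.234,.154,0),fit_rect("scene","cover_pull",.054,.234,.154,0))
for n in("stray_mid",):
  for R in manip.regions_of("top",n):
    m=R["region"].astype(np.uint8); col=f[m>0].mean(0).round()
    k=max(cv2.findContours(m,0,1)[0],key=cv2.contourArea)[:,0]
    w=np.array([px2w("top",(v,u),.01)[:2] for u,v in k]); print(R["confidence"],np.round(R["point"]),col,[np.round(q,3) for q in cv2.minAreaRect((w*1000).astype(np.float32))])
a=cv2.resize(f[145:260,385:500],(480,480),interpolation=cv2.INTER_CUBIC)
b=cv2.resize(f[90:150,320:380],(240,240),interpolation=cv2.INTER_CUBIC)
o=f.copy(); 
d=cv2.resize(f[150:260,200:290],(240,240*110//90),interpolation=cv2.INTER_CUBIC)
im=np.zeros((540,730,3),np.uint8); im[:480,:480]=a; im[:240,485:725]=b; im[245:245+d.shape[0],485:725]=d
cv2.imwrite("pics/b.png",im)
E
```

```text
('top',) [ 0.514  -0.2437 -0.1604] -9.19 0.528
('scene',) [ 0.5174 -0.2359 -0.1864] -10.68 0.404Traceback (most recent call last):
  File "<stdin>", line 4, in <module>
  File "fit.py", line 26, in fit_fixture
    best=min((minimize(cost,[.515,-.245,t],method="Nelder-Mead",options=dict(initial_simplex=np.array([[.515,-.245,t],[.525,-.245,t],[.515,-.235,t],[.515,-.245,t+.08]]),xatol=1e-4)) for t in (-.25,-.15,-.05)),key=lambda r:r.fun)
  File "fit.py", line 26, in <genexpr>
    best=min((minimize(cost,[.515,-.245,t],method="Nelder-Mead",options=dict(initial_simplex=np.array([[.515,-.245,t],[.525,-.245,t],[.515,-.235,t],[.515,-.245,t+.08]]),xatol=1e-4)) for t in (-.25,-.15,-.05)),key=lambda r:r.fun)
              ~~~~~~~~^^^^^^^^^^^^^^^^^^^^^^^^^^^^^^^^^^^^^^^^^^^^^^^^^^^^^^^^^^^^^^^^^^^^^^^^^^^^^^^^^^^^^^^^^^^^^^^^^^^^^^^^^^^^^^^^^^^^^^^^^^^^^^^^^^^^^^^^^^^^^^^^^^^^^^^^^^^^^^^
    res = _minimize_neldermead(fun, x0, args, callback, bounds=bounds,
                               **options)
    fxr = func(xr)
    fx = function(np.copy(x), *(wrapper_args + args))
  File "fit.py", line 21, in cost
    cv2.fillPoly(m,[proj_poly(c,rect(x,y,t,.236,.15,.012))],255)
                    ~~~~~~~~~^^^^^^^^^^^^^^^^^^^^^^^^^^^^^
  File "fit.py", line 3, in proj_poly
    def proj_poly(c,pts,s=4): return np.round((w2px(c,pts)[:,::-1]+.5)*s-.5).astype(np.int32)
                                               ~~~~^^^^^^^
  File "h.py", line 11, in w2px
    K,D,E=cam(c); P=np.atleast_2d(p).astype(float)
          ~~~^^^
  File "h.py", line 4, in cam
    i=manip.camera_info(c); return np.array(i["intrinsics"],float),np.array(i["distortion"],float),np.array(i["extrinsics"],float)
ValueError: time passes only in moves, steps and waits
```

```bash
sed -i 's/^def cam(c):/import functools\n@functools.lru_cache(None)\ndef cam(c):/' h.py
cat > m1.py <<'E'
from fit import *
fr={c:cv2.imread(f"pics/a_{c}.png") for c in("top","scene")}
p,f=fit_fixture(("top","scene"),fr); print(p.round(4),np.degrees(p[2]).round(2),round(f,3))
f=shot("top"); shot("scene")
s,r=fit_slots([p[0],p[1],1.08]); print(s.round(4),np.degrees(s[2])); print(r)
print("cover",fit_rect("top","cover_pull",.054,.234,.154,0),fit_rect("scene","cover_pull",.054,.234,.154,0))
for R in manip.regions_of("top","stray_mid"):
    m=R["region"].astype(np.uint8); col=f[m>0].mean(0).round()
    k=max(cv2.findContours(m,0,1)[0],key=cv2.contourArea)[:,0]
    w=np.array([px2w("top",(v,u),.01)[:2] for u,v in k]); print(round(R["confidence"],2),np.round(R["point"]),col,cv2.minAreaRect((w*1000).astype(np.float32)))
a=cv2.resize(f[145:260,385:500],(480,480),interpolation=cv2.INTER_CUBIC)
b=cv2.resize(f[90:150,320:380],(240,240),interpolation=cv2.INTER_CUBIC)
d=cv2.resize(f[150:260,200:290],(240,240*110//90),interpolation=cv2.INTER_CUBIC)
im=np.zeros((540,730,3),np.uint8); im[:480,:480]=a; im[:240,485:725]=b; im[245:245+d.shape[0],485:725]=d
cv2.imwrite("pics/b.png",im)
E
python3 m1.py; python3 -c "
from h import *
o=manip.get_obs();print(o['time_s'],o['eef_pos'],o['tcp_rot'],o['opening'])"
```

```text
[ 0.5147 -0.2415 -0.1586] -9.09 1.046
[ 0.514  -0.2457  1.132 ] 64.85742191259051
[('top', 'slot1', np.float64(0.9), np.float64(2.6)), ('top', 'slot1', np.float64(1.9), np.float64(-2.4)), ('top', 'slot1', np.float64(4.6), np.float64(-0.4)), ('top', 'slot1', np.float64(-1.0), np.float64(0.2)), ('top', 'knob', np.float64(0.7), np.float64(-2.1)), ('top', 'dial', np.float64(2.5), np.float64(-2.0)), ('scene', 'slot1', np.float64(-1.3), np.float64(-2.5)), ('scene', 'slot1', np.float64(-2.6), np.float64(-1.9)), ('scene', 'slot1', np.float64(1.7), np.float64(-0.7)), ('scene', 'slot1', np.float64(1.1), np.float64(-1.7)), ('scene', 'knob', np.float64(1.0), np.float64(-1.4)), ('scene', 'dial', np.float64(1.1), np.float64(-0.3))]
cover (0.64, array([495.6, 256.1, 156.9, 234.1,  88.1])) (0.78, array([493.9, 256.1, 156.3, 237.5,  88. ]))
0.88 [107. 343.] [  3. 142. 172.] ((755.4885864257812, 23.441131591796875), (56.92058563232422, 41.431514739990234), 76.3233642578125)
0.82 [144. 355.] [32. 54. 83.] ((670.171630859375, -27.088407516479492), (55.49479675292969, 41.850555419921875), 85.06366729736328)
0.75 [294. 465.] [  7. 145. 175.] ((289.9303283691406, -300.5839538574219), (59.23143005371094, 40.190284729003906), 78.16632080078125)
0.56 [122. 215.] [  4. 124. 151.] ((722.7550048828125, 352.5576171875), (60.10273361206055, 42.55316162109375), 76.56468200683594)
1.75 [0.17396901 0.49527988 0.24526467] [ 1.68099941e-01  9.85769956e-01 -6.42134834e-05 -1.69829720e-05] 0.0855256549808208
```

View pics/b.png

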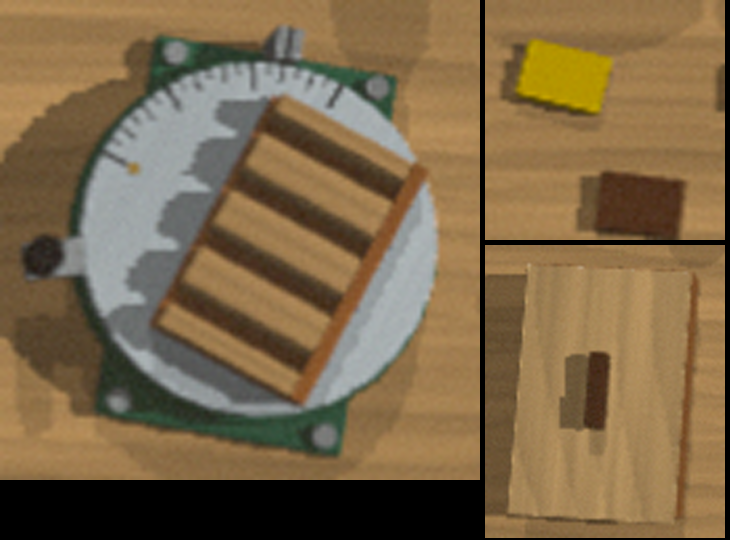

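```bash
cat > go.py <<'E'
from h import *
import sys
from scipy.spatial.transform import Rotation as Ro
def go(x,y,z,ang):
    o=manip.get_obs(); p=np.array(o["eef_pos"]); R=Ro.from_quat(o["tcp_rot"]).as_matrix()
    a=np.degrees(np.arctan2(R[1,1],R[0,1])); d=(ang-a+90)%180-90
    D=(np.array([x,y,z])-p)*1000; R2=R@Ro.from_euler("z",-d,degrees=True).as_matrix()
    print("pos",p.round(4),"ang",a.round(2),"| turn",round(-d,2),"before",(R.T@D).round(1),"after",(R2.T@D).round(1),"j6",round(o["joint_pos"][5],2),"t",round(o["time_s"],1),"open",round(o["opening"],4),"F",np.round(o["ft_force"],1))
if __name__=="__main__": go(*map(float,sys.argv[1:5]))
E
python3 go.py .497 .260 .072 87.5
python3 - <<'E'
from h import *
print(px2w("top",(205.1-.5,242.4-.5),.076))
f=manip.grab_frame("top")
E
```

```text
pos [0.174  0.4953 0.2453] ang 70.65 | turn -16.85 before [-382.8 -114.9  173.3] after [-333.  -220.9  173.3] j6 1.57 t 1.8 open 0.0855 F [-0.1 -0.6 -1. ]
[0.49409651 0.25457719 0.076     ]
```

{"fn": "apply_moves", "kwargs": {
  "commands": [
    [[0,0,0],-5.6,-1],
    [[0,0,0],-5.6,-1],
    [[0,0,0],-5.6,-1],
    [[-24,-16,0],0,-0.2],
    [[-24,-16,0],0,-0.2],
    [[-24,-16,0],0,-0.2],
    [[-24,-16,0],0,-0.2],
    [[-24,-16,0],0,-0.2],
    [[-24,-16,5],0,-0.2],
    [[-24,-16,5],0,-0.2],
    [[-24,-16,10],0,-0.2]
  ],
  "grip_force": 40
}}

```text
time_s: 2.72
eef_pos: [0.3614, 0.3582, 0.226]
tcp_rot: [0.022, 1.0, 0.001, 0.001]
ft_force: [-0.1, 0.3, 0.0]
opening: 0.0512
grasp_force: 0.0
```

{"fn": "apply_moves", "kwargs": {
  "commands": [
    [[-24,-16,10],0,-0.2],
    [[-24,-16,15],0,-0.2],
    [[-24,-16,15],0,-0.2],
    [[-24,-16,15],0,-0.2],
    [[-24,-16,15],0,-0.2],
    [[-19,-17,10],0,-0.2],
    [[0,0,0],0,-0.2],
    [[0,0,0],0,-0.2]
  ]
}}

```text
time_s: 3.38
eef_pos: [0.495, 0.2546, 0.1444]
tcp_rot: [0.024, 1.0, -0.0, -0.001]
ft_force: [0.9, 1.0, 0.4]
opening: 0.0514
grasp_force: 0.0
```

```bash
python3 go.py .495 .256 .072 87.5
```

```text
pos [0.495  0.2546 0.1444] ang 87.3 | turn -0.2 before [-0.   1.5 72.4] after [-0.   1.5 72.4] j6 0.52 t 3.4 open 0.0514 F [0.9 1.  0.4]
```

{"fn": "apply_moves", "kwargs": {
  "commands": [
    [[0,0,24],0,-0.2],
    [[0,0,24],0,-0.2],
    [[0,0,16],0,-0.2],
    [[0,0,8],0,-0.2],
    [[0,0,0],0,1],
    [[0,0,0],0,1],
    [[0,0,0],0,1],
    [[0,0,0],0,1],
    [[0,0,0],0,1]
  ]
}}

```text
time_s: 4.13
eef_pos: [0.4953, 0.2564, 0.0747]
tcp_rot: [0.022, 1.0, 0.001, 0.001]
ft_force: [-2.4, 2.1, 7.4]
opening: 0.015
grasp_force: 40.3
```

{"fn": "apply_moves", "kwargs": {
  "commands": [
    [[0,0,-4],0,1],
    [[0,0,-10],0,1],
    [[0,0,-20],0,1],
    [[0,0,-20],0,1],
    [[0,0,-20],0,1],
    [[0,0,0],0,1]
  ]
}}

```text
time_s: 4.63
eef_pos: [0.4964, 0.2565, 0.1518]
tcp_rot: [0.022, 1.0, 0.001, 0.003]
ft_force: [1.2, 1.0, -1.4]
opening: 0.0151
grasp_force: 39.2
```

```bash
python3 go.py .49 .035 .027 90; python3 - <<'E'
from h import *
shot("top","c")
f=shot("scene"); g=cv2.imread("pics/c.png")
a=cv2.resize(g[130:280,180:400],(550,375)); 
cv2.imwrite("pics/c2.png",a)
E
```

```text
pos [0.4964 0.2565 0.1518] ang 87.43 | turn -2.57 before [  -2.9 -221.9  124.2] after [   7.  -221.8  124.2] j6 0.52 t 4.6 open 0.0151 F [ 1.2  1.  -1.4]
```

View pics/c2.png

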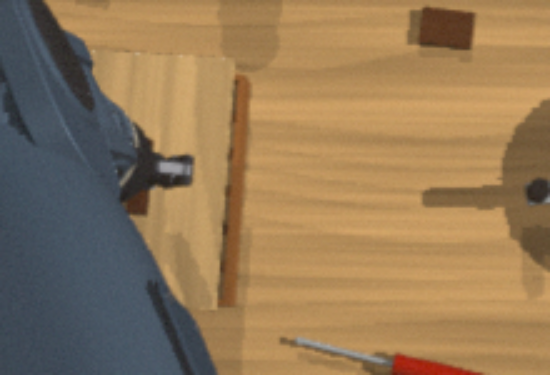

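{"fn": "apply_moves", "kwargs": {
  "commands": [
    [[0,-10,0],0,1],
    [[0,-20,0],0,1],
    [[0,-26,0],0,1],
    [[0,-26,0],-1.3,1],
    [[0,-26,0],-1.3,1],
    [[0,-26,0],0,1],
    [[0,-26,0],0,1],
    [[0,-26,10],0,1],
    [[4,-22,20],0,1],
    [[0,-14,20],0,1],
    [[0,0,20],0,1],
    [[0,0,15],0,1]
  ]
}}

```text
time_s: 5.73
eef_pos: [0.4845, 0.032, 0.06]
tcp_rot: [0.001, 1.0, -0.0, -0.002]
ft_force: [0.2, -0.3, -1.8]
opening: 0.0148
grasp_force: 39.3
```

{"fn": "apply_moves", "kwargs": {
  "commands": [
    [[0,0,15],0,1],
    [[0,0,12],0,1],
    [[0,0,6],0,1],
    [[0,0,4],0,1],
    [[0,0,0],0,1]
  ]
}}

```text
time_s: 6.15
eef_pos: [0.4846, 0.033, 0.0259]
tcp_rot: [-0.0, 1.0, -0.001, -0.001]
ft_force: [-9.4, -2.8, 18.5]
opening: 0.0149
grasp_force: 42.9
```

{"fn": "apply_moves", "kwargs": {
  "commands": [
    [[0,0,-1],0,0.2],
    [[0,0,0],0,0.0],
    [[0,0,0],0,0.0],
    [[0,0,-25],0,0.0],
    [[0,0,-35],0,0.0],
    [[0,0,-35],0,0.0],
    [[0,0,-35],0,0.0],
    [[0,0,-35],0,0.0],
    [[0,0,0],0,0.4]
  ]
}}

```text
time_s: 6.9
eef_pos: [0.4893, 0.034, 0.1975]
tcp_rot: [-0.0, 1.0, 0.0, 0.005]
ft_force: [0.9, -1.2, 0.0]
opening: 0.0317
grasp_force: 0.0
```

```bash
cat > m2.py <<'E'
from fit import *
f=shot("top","d"); g=shot("scene","d_s")
for c in("top","scene"):
    for n,z in(("blank1_mid",.025),("offcut_mid",.025),("box",0)):
        for r in manip.tip_of(c,n)[:5]: print(c,n,round(r["confidence"],2),np.round(r["point"]),px2w(c,r["point"],z).round(4)[:2])
    print(fit_rect(c,"box",.048,.23,.15,0))
a=cv2.resize(f[145:265,195:295],(500,600),interpolation=cv2.INTER_CUBIC)
cv2.imwrite("pics/d2.png",a)
E
python3 m2.py
```

```text
top blank1_mid 0.74 [234. 246.] [0.4251 0.2507]
top offcut_mid 0.43 [174. 250.] [0.5771 0.2473]
top box 0.63 [207. 249.] [0.4961 0.2511]
(0.94, array([500.3, 251.3, 161.8, 233.4,  87.9]))
scene blank1_mid 0.68 [228. 407.] [0.4087 0.2504]
scene blank1_mid 0.29 [305. 299.] [0.7492 0.1794]
scene offcut_mid 0.74 [272. 368.] [0.5761 0.2493]
scene box 0.67 [256. 387.] [0.4982 0.2553]
scene box 0.37 [268. 368.] [0.5587 0.239 ]
scene box 0.18 [229. 407.] [0.3986 0.2493]
(0.78, array([504.4, 256.2, 157.6, 250.1,  87.5]))
```

View pics/d2.png

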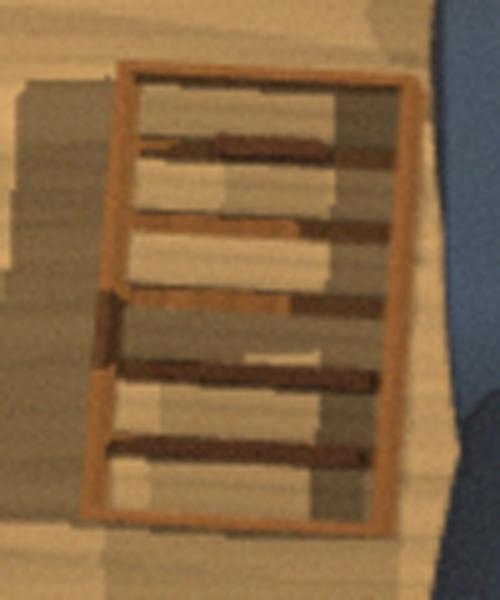

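```bash
python3 - <<'E'
from h import *
def w(u,v,z): return px2w("top",((v+.5)/5-.5+145,(u+.5)/5-.5+195),z)[:2]
C=np.array([w(*q,.048) for q in((118,62),(420,75),(395,535),(82,520))]); print(C.round(4),C.mean(0).round(4))
# +x edges
L=np.array([[.115,.075],[.115,-.075],[-.115,-.075],[-.115,.075]])
A=L; B=C-C.mean(0); t=np.arctan2((A[:,0]*B[:,1]-A[:,1]*B[:,0]).sum(),(A*B).sum()); print("box yaw",np.degrees(t))
R=np.array([[np.cos(t),-np.sin(t)],[np.sin(t),np.cos(t)]])
for x in(76,38,0,-38,-76): print(x,(C.mean(0)+R@[x/1000,0]).round(4))
for n,q in(("A",((118,372),(378,380))),("B",((106,447),(368,457)))):
    e=np.array([w(*k,.044) for k in q]); print(n,e.round(4),e.mean(0).round(4),np.linalg.norm(e[0]-e[1]),np.degrees(np.arctan2(*(e[0]-e[1])[::-1])))
g=cv2.imread("pics/d_s.png"); cv2.imwrite("pics/d3.png",cv2.resize(g[195:315,325:455],(650,600),interpolation=cv2.INTER_CUBIC))
E
```

```text
[[0.6159 0.3254]
 [0.6116 0.1729]
 [0.383  0.1776]
 [0.3868 0.3326]] [0.4993 0.2521]
box yaw -1.4968053549394655
76 [0.5753 0.2501]
38 [0.5373 0.2511]
0 [0.4993 0.2521]
-38 [0.4613 0.2531]
-76 [0.4233 0.2541]
A [[0.4604 0.319 ]
 [0.459  0.1891]] [0.4597 0.2541] 0.12984278764002916 89.41380133836343
B [[0.4231 0.3233]
 [0.421  0.1928]] [0.422 0.258] 0.13051551467308747 89.07659990627837
```

View pics/d3.png

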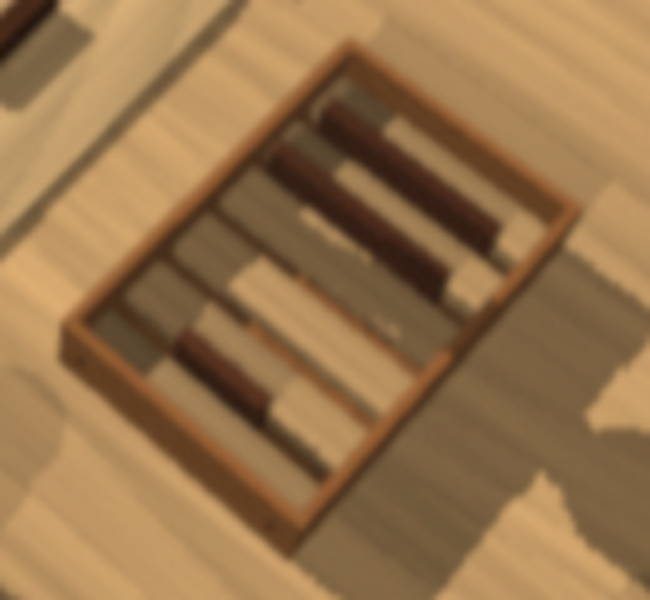

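```bash
python3 - <<'E'
from h import *
def w(u,v,z): return px2w("scene",((v+.5)/5-.5+195,(u+.5)/5-.5+325),z)[:2]
for q in(((278,155),(446,278)),((328,107),(497,228))):
    e=np.array([w(*k,.044) for k in q]); print(e.round(4),e.mean(0).round(4),np.linalg.norm(e[0]-e[1]))
C=np.array([w(*q,.048) for q in((352,42),(577,212),(295,545-22),(67,330))]);print(C.round(4),C.mean(0))
E
python3 go.py .461 .254 .041 -1.5
```

```text
[[0.4613 0.1987]
 [0.4618 0.3033]] [0.4616 0.251 ] 0.10465985854165356
[[0.4206 0.201 ]
 [0.4214 0.3069]] [0.421  0.2539] 0.10590367839499903
[[0.3815 0.1877]
 [0.3891 0.3326]
 [0.6139 0.322 ]
 [0.6105 0.1814]] [0.49875216 0.25592793]
pos [0.4861 0.0338 0.1905] ang 90.05 | turn -88.45 before [ 24.7 220.2 149.5] after [-219.5   30.7  149.5] j6 0.07 t 7.4 open 0.0255 F [ 0.2 -1.   0. ]
```

{"fn": "apply_moves", "kwargs": {
  "commands": [
    [[2,22,0],0,0.4],
    [[3,28,0],0,0.4],
    [[3,28,0],0,0.4],
    [[3,28,0],0,0.4],
    [[3,28,0],0,0.4],
    [[3,28,0],0,0.4],
    [[3,28,0],0,0.4],
    [[5,28,0],0,0.4],
    [[0,0,0],-6.8,0.4],
    [[0,0,0],-6.8,0.4],
    [[0,0,0],-6.8,0.4],
    [[0,0,0],-6.8,0.4]
  ]
}}

```text
time_s: 8.4
eef_pos: [0.461, 0.2521, 0.1908]
tcp_rot: [-0.239, 0.971, -0.0, -0.0]
ft_force: [-0.5, -0.2, 0.9]
opening: 0.0258
grasp_force: 0.0
```

{"fn": "apply_moves", "kwargs": {
  "commands": [
    [[0,0,0],-6.8,0.4],
    [[0,0,0],-6.8,0.4],
    [[0,0,10],-6.8,0.4],
    [[0,0,10],-6.8,0.4],
    [[0,0,10],-6.8,0.4],
    [[0,0,10],-6.8,0.4],
    [[0,0,20],-6.8,0.4],
    [[0,0,20],-6.8,0.4],
    [[0,0,0],-6.85,0.4],
    [[0,0,0],0,0.4],
    [[0,0,0],0,0.4]
  ]
}}

```text
time_s: 9.32
eef_pos: [0.4613, 0.2518, 0.1111]
tcp_rot: [-0.696, 0.718, 0.0, -0.0]
ft_force: [-0.3, -0.2, 0.6]
opening: 0.0253
grasp_force: 0.0
```

```bash
python3 go.py .461 .252 .041 -1.5
```

```text
pos [0.4613 0.2518 0.1111] ang 178.28 | turn -0.22 before [-0.2  0.3 70.1] after [-0.2  0.3 70.1] j6 -1.04 t 9.3 open 0.0253 F [-0.3 -0.2  0.6]
```

{"fn": "apply_moves", "kwargs": {
  "commands": [
    [[0,0,20],0,0.4],
    [[0,0,20],0,0.4],
    [[0,0,16],0,0.4],
    [[0,0,10],0,0.4],
    [[0,0,4],0,0.4],
    [[0,0,0],0,1],
    [[0,0,0],0,1],
    [[0,0,0],0,1],
    [[0,0,0],0,1],
    [[0,0,0],0,1]
  ]
}}

```text
time_s: 10.15
eef_pos: [0.4617, 0.252, 0.042]
tcp_rot: [-0.698, 0.716, -0.0, 0.001]
ft_force: [-0.9, 0.3, -0.5]
opening: 0.009
grasp_force: 42.3
```

```bash
python3 go.py .461 .252 .041 -1.5
```

```text
pos [0.4617 0.252  0.042 ] ang 178.48 | turn -0.02 before [0.  0.7 1. ] after [0.  0.7 1. ] j6 -1.04 t 10.2 open 0.009 F [-0.9  0.3 -0.5]
```

{"fn": "apply_moves", "kwargs": {
  "commands": [
    [[0,0,-3],0,1],
    [[0,0,-10],0,1],
    [[0,0,-20],0,1],
    [[0,0,-25],0,1],
    [[0,0,-30],0,1],
    [[0,0,-30],0,1],
    [[0,0,0],0,1]
  ]
}}

```text
time_s: 10.73
eef_pos: [0.4637, 0.2531, 0.1657]
tcp_rot: [-0.698, 0.716, -0.001, 0.004]
ft_force: [0.1, -0.0, 0.1]
opening: 0.0091
grasp_force: 42.3
```

```bash
python3 go.py .514 -.2445 .16 151.3
python3 - <<'E'
import sys
from h import *
a=np.radians(61.3)
for i,v in enumerate((-.057,-.019,.019,.057)): print(i+1,(.514-np.sin(a)*v).round(4),(-.2445+np.cos(a)*v).round(4))
E
```

```text
pos [0.4637 0.2531 0.1657] ang 178.49 | turn 27.19 before [496.2 -63.3   4.1] after [ 412.4 -283.     4.1] j6 -1.04 t 10.7 open 0.0091 F [ 0.1 -0.   0.1]
1 0.564 -0.2719
2 0.5307 -0.2536
3 0.4973 -0.2354
4 0.464 -0.2171
```

{"fn": "apply_moves", "kwargs": {
  "commands": [
    [[10,-1,0],0,1],
    [[20,-2,0],0,1],
    [[28,-3,0],0,1],
    [[28,-3,0],0,1],
    [[28,-3,0],0,1],
    [[28,-3,0],0,1],
    [[28,-3,0],0,1],
    [[28,-3,0],0,1],
    [[28,-3,0],0,1],
    [[28,-3,0],0,1],
    [[28,-3,0],0,1]
  ]
}}

```text
time_s: 11.65
eef_pos: [0.4827, -0.0328, 0.1586]
tcp_rot: [-0.698, 0.716, 0.001, -0.001]
ft_force: [0.5, 0.2, 0.1]
opening: 0.0088
grasp_force: 42.3
```

{"fn": "apply_moves", "kwargs": {
  "commands": [
    [[28,-3,0],0,1],
    [[28,-3,0],0,1],
    [[28,-3,0],0,1],
    [[28,-3,0],0,1],
    [[28,-2,0],0,1],
    [[28,-2,0],0,1],
    [[26,-2,0],0,1],
    [[10,0,0],6.8,1],
    [[0,0,0],6.8,1],
    [[0,0,0],6.8,1],
    [[0,0,0],6.8,1],
    [[0,0,0],0,1]
  ]
}}

```text
time_s: 12.65
eef_pos: [0.4952, -0.2356, 0.1584]
tcp_rot: [-0.507, 0.862, 0.001, -0.001]
ft_force: [-0.1, -0.4, -0.4]
opening: 0.0095
grasp_force: 42.3
```

```bash
python3 go.py .4997 -.231 .12 151.3
cat > crop.py <<'E'
from h import *
import sys
n=sys.argv[1]; f=shot("top",n+"_t"); g=shot("scene",n+"_s")
A=cv2.resize(f[145:260,385:500],(400,400),interpolation=cv2.INTER_CUBIC)
B=cv2.resize(g[105:205,195:310],(400,348),interpolation=cv2.INTER_CUBIC)
im=np.zeros((400,800,3),np.uint8); im[:,:400]=A; im[:348,400:]=B; cv2.imwrite(f"pics/{n}.png",im)
E
python3 crop.py e
```

```text
pos [ 0.4952 -0.2356  0.1584] ang 150.94 | turn -0.36 before [-6.2 -1.8 38.4] after [-6.2 -1.8 38.4] j6 -1.51 t 12.7 open 0.0095 F [-0.1 -0.4 -0.4]
```

View pics/e.png

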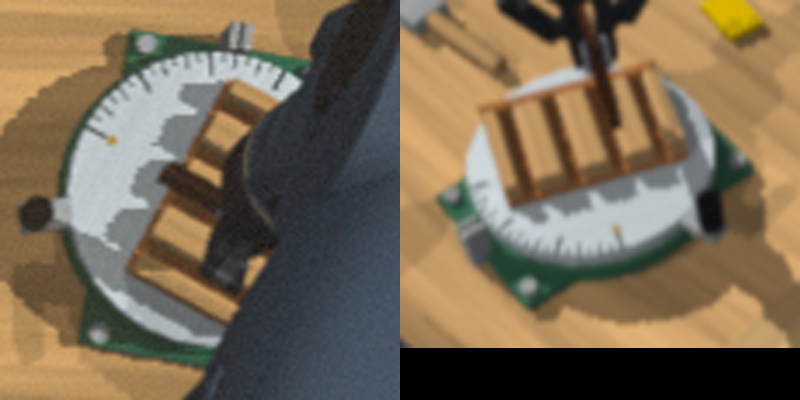

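```bash
cat > ov.py <<'E'
from h import *
import sys
X,Y,T=map(float,sys.argv[1:4]); out=sys.argv[4]; a=np.radians(T)
R=np.array([[np.cos(a),-np.sin(a)],[np.sin(a),np.cos(a)]])
S=6; ims=[]
for c,fn,(r0,r1,c0,c1) in(("top",sys.argv[5],(160,245,415,480)),("scene",sys.argv[6],(120,170,213,278))):
    f=cv2.imread(f"pics/{fn}.png"); im=cv2.resize(f[r0:r1,c0:c1],None,fx=S,fy=S,interpolation=cv2.INTER_CUBIC)
    for v in(-.057,-.019,.019,.057):
        for w in(-.009,.009):
            P=[[X,Y]+R@[x,v+w] for x in(-.055,.03)]; q=w2px(c,[[*p,.069] for p in P])
            q=[tuple(np.round(((k[1]-c0+.5)*S-.5,(k[0]-r0+.5)*S-.5)).astype(int).tolist()) for k in q]
            cv2.line(im,*q,(0,0,255),1)
    ims.append(im)
H=max(i.shape[0] for i in ims); o=np.zeros((H,sum(i.shape[1] for i in ims),3),np.uint8); x=0
for i in ims: o[:i.shape[0],x:x+i.shape[1]]=i; x+=i.shape[1]
cv2.imwrite(f"pics/{out}.png",o)
E
python3 ov.py .514 -.2445 61.3 ov1 a_top e_s
```

```text
(no output)
```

View pics/ov1.png

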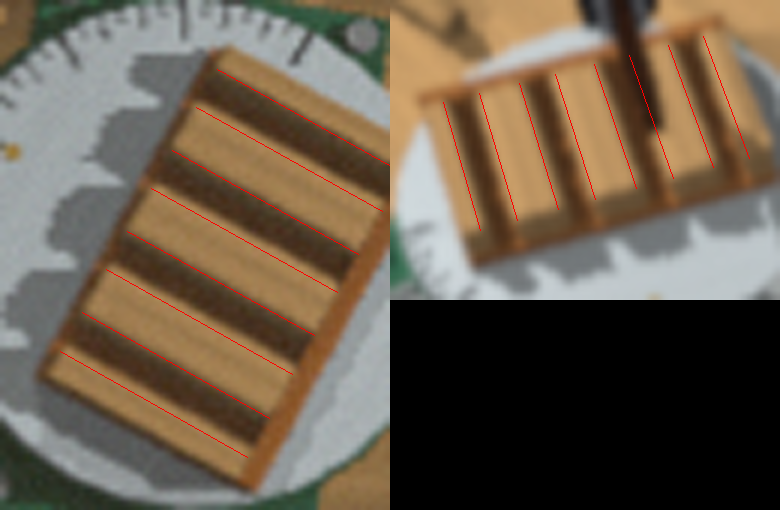

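```bash
cat > ov2.py <<'E'
from h import *
import sys
from scipy.spatial.transform import Rotation as Ro
# overlay held blank from TCP pose on crops of fn_t, fn_s ; args: fn out dz(center rel TCP) off_along
fn,out,zt=sys.argv[1],sys.argv[2],float(sys.argv[3]); al=float(sys.argv[4])
o=manip.get_obs(); p=np.array(o["eef_pos"]); R=Ro.from_quat(o["tcp_rot"]).as_matrix()
S=6; ims=[]
for c,sf,(r0,r1,c0,c1) in(("top","_t",(160,245,415,480)),("scene","_s",(100,165,213,278))):
    f=cv2.imread(f"pics/{fn}{sf}.png"); im=cv2.resize(f[r0:r1,c0:c1],None,fx=S,fy=S,interpolation=cv2.INTER_CUBIC)
    for z in(zt,zt+.038):
        P=[p+R@np.array([x+al,y,z]) for x,y in((-.055,-.005),(.055,-.005),(.055,.005),(-.055,.005))]
        q=w2px(c,P); q=np.round(np.c_[(q[:,1]-c0+.5)*S-.5,(q[:,0]-r0+.5)*S-.5]).astype(np.int32)
        cv2.polylines(im,[q],True,(0,255,0) if z==zt else (0,0,255),1)
    ims.append(im)
H=max(i.shape[0] for i in ims); O=np.zeros((H,sum(i.shape[1] for i in ims),3),np.uint8); x=0
for i in ims: O[:i.shape[0],x:x+i.shape[1]]=i; x+=i.shape[1]
cv2.imwrite(f"pics/{out}.png",O)
E
python3 ov2.py e ov2 -.002 0
```

```text
(no output)
```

View pics/ov2.png

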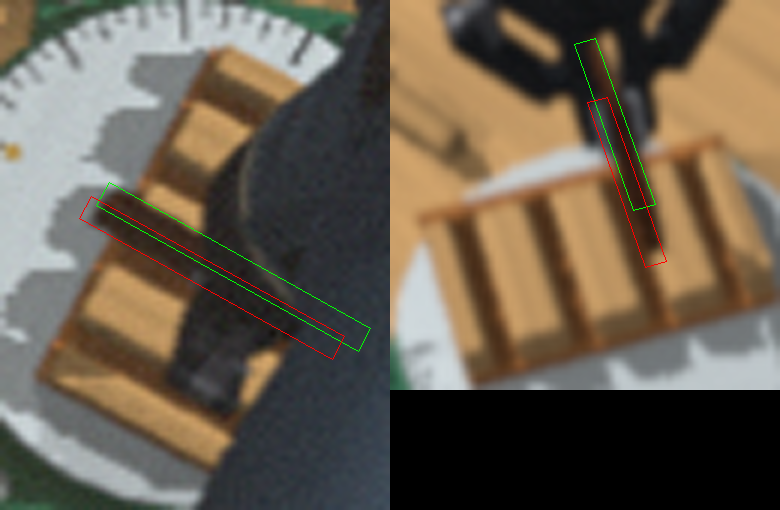

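```bash
python3 go.py .4994 -.2311 .108 152
```

```text
pos [ 0.4957 -0.2354  0.1587] ang 151.51 | turn -0.49 before [-5.6 -1.3 50.7] after [-5.5 -1.3 50.7] j6 -1.52 t 12.8 open 0.0091 F [ 0.3 -0.3 -1.1]
```

{"fn": "apply_moves", "kwargs": {
  "commands": [
    [[-6,-1,10],-0.5,1],
    [[0,0,15],0,1],
    [[0,0,15],0,1],
    [[0,0,10],0,1],
    [[0,0,0],0,1],
    [[0,0,0],0,1]
  ]
}}

```text
time_s: 13.25
eef_pos: [0.4999, -0.2301, 0.1087]
tcp_rot: [-0.514, 0.858, 0.001, -0.0]
ft_force: [0.5, -0.1, -0.2]
opening: 0.0092
grasp_force: 42.3
```

{"fn": "apply_moves", "kwargs": {
  "commands": [
    [[0,0,3],0,1],
    [[0,0,3],0,1],
    [[0,0,2],0,1],
    [[0,0,0],0,1]
  ]
}}

```text
time_s: 13.58
eef_pos: [0.5003, -0.2305, 0.1012]
tcp_rot: [-0.514, 0.858, -0.0, -0.0]
ft_force: [-0.1, 1.1, -0.5]
opening: 0.0086
grasp_force: 42.3
```

```bash
python3 go.py .4994 -.2311 .087 152
```

```text
pos [ 0.5003 -0.2305  0.1012] ang 151.81 | turn -0.19 before [ 0.9  0.5 14.2] after [ 0.9  0.5 14.2] j6 -1.51 t 13.6 open 0.0086 F [-0.1  1.1 -0.5]
```

{"fn": "apply_moves", "kwargs": {
  "commands": [
    [[0,0,3],0,1],
    [[0,0,3],0,1],
    [[0,0,3],0,1],
    [[0,0,0],0,1]
  ]
}}

```text
time_s: 13.92
eef_pos: [0.5, -0.2304, 0.0917]
tcp_rot: [-0.513, 0.858, 0.0, -0.0]
ft_force: [1.0, -0.1, -0.3]
opening: 0.0087
grasp_force: 42.3
```

{"fn": "apply_moves", "kwargs": {
  "commands": [
    [[0,0,2],0,1],
    [[0,0,2],0,1],
    [[0,0,0],0,1]
  ]
}}

```text
time_s: 14.17
eef_pos: [0.5001, -0.2304, 0.0879]
tcp_rot: [-0.514, 0.858, 0.0, -0.0]
ft_force: [-0.1, 0.4, 0.2]
opening: 0.0091
grasp_force: 42.3
```

```bash
python3 go.py .4972 -.2356 .087 152
```

```text
pos [ 0.5001 -0.2304  0.0879] ang 151.8 | turn -0.2 before [5.9 0.1 0.9] after [5.9 0.1 0.9] j6 -1.51 t 14.2 open 0.0091 F [-0.1  0.4  0.2]
```

{"fn": "apply_moves", "kwargs": {
  "commands": [
    [[2,0,0.5],0,1],
    [[2,0,0.5],0,1],
    [[1,0,0],0,1],
    [[0,0,0],0,1]
  ]
}}

```text
time_s: 14.5
eef_pos: [0.4991, -0.233, 0.088]
tcp_rot: [-0.514, 0.858, 0.001, 0.003]
ft_force: [5.2, 12.8, 4.0]
opening: 0.009
grasp_force: 43.0
```

{"fn": "apply_moves", "kwargs": {
  "commands": [
    [[1,0,0],0,1],
    [[1,0,0],0,1],
    [[0,0,0],0,1]
  ]
}}

```text
time_s: 14.75
eef_pos: [0.4992, -0.2334, 0.0882]
tcp_rot: [-0.515, 0.857, 0.002, 0.004]
ft_force: [8.9, 18.9, 4.5]
opening: 0.0088
grasp_force: 43.2
```

{"fn": "apply_moves", "kwargs": {
  "commands": [
    [[1,0,0],0,1],
    [[0,0,0],0,1]
  ]
}}

```text
time_s: 14.92
eef_pos: [0.4994, -0.2338, 0.0884]
tcp_rot: [-0.515, 0.857, 0.002, 0.005]
ft_force: [11.1, 22.2, 5.6]
opening: 0.0086
grasp_force: 43.2
```

{"fn": "apply_moves", "kwargs": {
  "commands": [
    [[-1.5,0,0],0,1],
    [[-1,0,1],0,1],
    [[0,0,1],0,1],
    [[0,0,0],0,1]
  ]
}}

```text
time_s: 15.25
eef_pos: [0.4996, -0.2335, 0.0866]
tcp_rot: [-0.514, 0.858, 0.0, 0.003]
ft_force: [5.6, 12.8, 6.8]
opening: 0.0089
grasp_force: 43.5
```

{"fn": "apply_moves", "kwargs": {
  "commands": [
    [[0,0,0],0,0.7],
    [[0,0,0],0,0.6],
    [[0,0,0],0,0.55],
    [[0,0,0],0,0.55]
  ]
}}

```text
time_s: 15.58
eef_pos: [0.4974, -0.2356, 0.0852]
tcp_rot: [-0.513, 0.858, -0.0, -0.0]
ft_force: [-0.4, -0.5, 0.4]
opening: 0.019
grasp_force: 0.0
```

{"fn": "apply_moves", "kwargs": {
  "commands": [
    [[0,0,-5],0,0.5],
    [[0,0,-10],0,0.5],
    [[0,0,-20],0,0.5],
    [[0,0,-25],0,0.5],
    [[0,0,-25],0,0.4],
    [[0,0,0],0,0.4]
  ]
}}

```text
time_s: 16.08
eef_pos: [0.4997, -0.2365, 0.1759]
tcp_rot: [-0.513, 0.858, -0.003, 0.002]
ft_force: [0.6, -0.5, 0.2]
opening: 0.0253
grasp_force: 0.0
```

```bash
python3 go.py .4215 .2545 .041 178.5
```

```text
pos [ 0.4997 -0.2365  0.1759] ang 151.78 | turn -26.72 before [-395.6  302.   132.7] after [-489.2   91.9  132.7] j6 -1.52 t 16.1 open 0.0253 F [ 0.6 -0.5  0.2]
```

{"fn": "apply_moves", "kwargs": {
  "commands": [
    [[0,0,0],-6.7,0.4],
    [[0,0,0],-6.7,0.4],
    [[0,0,0],-6.7,0.4],
    [[0,0,0],-6.7,0.4],
    [[-14,3,0],0,0.4],
    [[-28,5,0],0,0.4],
    [[-28,5,0],0,0.4],
    [[-28,5,0],0,0.4],
    [[-28,5,0],0,0.4],
    [[-28,5,0],0,0.4],
    [[-28,5,0],0,0.4],
    [[-28,5,0],0,0.4]
  ]
}}

```text
time_s: 17.08
eef_pos: [0.464, -0.0227, 0.1708]
tcp_rot: [-0.697, 0.717, -0.0, 0.0]
ft_force: [1.0, -0.0, 1.0]
opening: 0.0257
grasp_force: 0.0
```

{"fn": "apply_moves", "kwargs": {
  "commands": [
    [[-28,5,0],0,0.4],
    [[-28,5,0],0,0.4],
    [[-28,5,0],0,0.4],
    [[-28,5,5],0,0.4],
    [[-28,6,10],0,0.4],
    [[-28,6,10],0,0.4],
    [[-28,6,10],0,0.4],
    [[-28,6,10],0,0.4],
    [[-28,6,10],0,0.4],
    [[-28,6,0],0,0.4],
    [[0,0,0],0,0.4],
    [[0,0,0],0,0.4]
  ]
}}

```text
time_s: 18.08
eef_pos: [0.4147, 0.2582, 0.1154]
tcp_rot: [-0.698, 0.716, 0.0, -0.0]
ft_force: [0.1, 0.5, 0.5]
opening: 0.0256
grasp_force: 0.0
```

```bash
python3 go.py .4215 .2545 .041 178.5; python3 crop.py f
```

```text
pos [0.4147 0.2582 0.1154] ang 178.61 | turn 0.11 before [ 3.5 -6.9 74.4] after [ 3.5 -6.9 74.4] j6 -0.99 t 18.1 open 0.0256 F [0.1 0.5 0.5]
```

View pics/f.png

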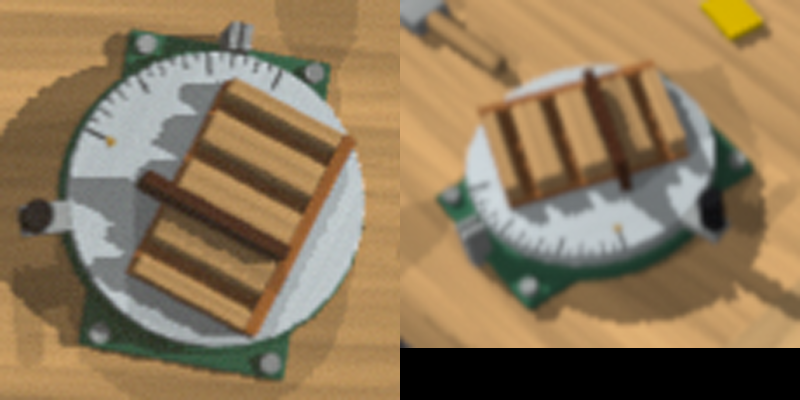

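{"fn": "apply_moves", "kwargs": {
  "commands": [
    [[5,-8,5],0,0.42],
    [[0,0,20],0,0.42],
    [[0,0,20],0,0.42],
    [[0,0,14],0,0.42],
    [[0,0,10],0,0.42],
    [[0,0,5],0,0.42],
    [[0,0,0],0,1],
    [[0,0,0],0,1],
    [[0,0,0],0,1],
    [[0,0,0],0,1],
    [[0,0,0],0,1]
  ]
}}

```text
time_s: 19.1
eef_pos: [0.4241, 0.2518, 0.0419]
tcp_rot: [-0.698, 0.716, -0.0, 0.001]
ft_force: [0.3, -0.1, -0.6]
opening: 0.009
grasp_force: 43.1
```

{"fn": "apply_moves", "kwargs": {
  "commands": [
    [[0,0,-3],0,1],
    [[0,0,-10],0,1],
    [[0,0,-20],0,1],
    [[0,0,-25],0,1],
    [[0,0,-30],0,1],
    [[0,0,-30],0,1],
    [[0,0,0],0,1]
  ]
}}

```text
time_s: 19.68
eef_pos: [0.4259, 0.2531, 0.165]
tcp_rot: [-0.698, 0.716, -0.001, 0.004]
ft_force: [1.2, 0.3, 0.7]
opening: 0.0087
grasp_force: 43.1
```

```bash
python3 go.py .534 -.2474 .16 151.8
```

```text
pos [0.4259 0.2531 0.165 ] ang 178.61 | turn 26.81 before [ 497.7 -120.2    3.6] after [ 390.  -331.8    3.6] j6 -1.01 t 19.7 open 0.0087 F [1.2 0.3 0.7]
```

{"fn": "apply_moves", "kwargs": {
  "commands": [
    [[14,-3,0],0,1],
    [[28,-7,0],0,1],
    [[28,-7,0],0,1],
    [[28,-7,0],0,1],
    [[28,-7,0],0,1],
    [[28,-7,0],0,1],
    [[28,-7,0],0,1],
    [[28,-7,0],0,1],
    [[28,-7,0],0,1],
    [[28,-7,0],0,1],
    [[28,-7,0],0,1],
    [[28,-7,0],0,1]
  ]
}}

```text
time_s: 20.68
eef_pos: [0.4958, -0.0736, 0.1595]
tcp_rot: [-0.698, 0.716, -0.0, 0.0]
ft_force: [1.1, 0.4, -0.4]
opening: 0.0089
grasp_force: 43.1
```

{"fn": "apply_moves", "kwargs": {
  "commands": [
    [[28,-7,0],0,1],
    [[28,-7,0],0,1],
    [[28,-7,0],0,1],
    [[28,-6,0],0,1],
    [[28,-6,0],0,1],
    [[28,-6,0],0,1],
    [[9,0,0],6.7,1],
    [[0,0,0],6.7,1],
    [[0,0,0],6.7,1],
    [[0,0,0],6.7,1],
    [[0,0,0],0,1],
    [[0,0,0],0,1]
  ]
}}

```text
time_s: 21.68
eef_pos: [0.5303, -0.2501, 0.1593]
tcp_rot: [-0.515, 0.857, -0.0, -0.0]
ft_force: [1.0, -0.2, -1.0]
opening: 0.0088
grasp_force: 43.1
```

```bash
python3 go.py .533 -.2486 .107 151.8
```

```text
pos [ 0.5303 -0.2501  0.1593] ang 152.01 | turn 0.21 before [-2.6 -1.7 52.3] after [-2.6 -1.7 52.3] j6 -1.52 t 21.7 open 0.0088 F [ 1.  -0.2 -1. ]
```

{"fn": "apply_moves", "kwargs": {
  "commands": [
    [[-2.6,-1.7,12],0.2,1],
    [[0,0,15],0,1],
    [[0,0,15],0,1],
    [[0,0,10],0,1],
    [[0,0,3],0,1],
    [[0,0,3],0,1],
    [[0,0,0],0,1]
  ]
}}

```text
time_s: 22.27
eef_pos: [0.5333, -0.2487, 0.1014]
tcp_rot: [-0.513, 0.859, -0.0, 0.0]
ft_force: [-0.7, 0.8, -0.5]
opening: 0.0089
grasp_force: 43.1
```

```bash
python3 go.py .533 -.2486 .088 151.8
```

```text
pos [ 0.5333 -0.2487  0.1014] ang 151.67 | turn -0.13 before [ 0.   0.3 13.4] after [ 0.   0.3 13.4] j6 -1.51 t 22.3 open 0.0089 F [-0.7  0.8 -0.5]
```

{"fn": "apply_moves", "kwargs": {
  "commands": [
    [[0,0,3],0,1],
    [[0,0,3],0,1],
    [[0,0,3],0,1],
    [[0,0,2],0,1],
    [[0,0,2],0,1],
    [[0,0,0],0,1]
  ]
}}

```text
time_s: 22.77
eef_pos: [0.5336, -0.2489, 0.0883]
tcp_rot: [-0.512, 0.859, -0.001, 0.0]
ft_force: [2.4, -2.0, -0.2]
opening: 0.009
grasp_force: 43.2
```

{"fn": "apply_moves", "kwargs": {
  "commands": [
    [[2,0,0.5],0,1],
    [[1,0,0.5],0,1],
    [[0,0,0],0,1]
  ]
}}

```text
time_s: 23.02
eef_pos: [0.5322, -0.2515, 0.0875]
tcp_rot: [-0.512, 0.859, -0.0, 0.001]
ft_force: [5.3, 0.4, 0.7]
opening: 0.0088
grasp_force: 43.2
```

{"fn": "apply_moves", "kwargs": {
  "commands": [
    [[1,0,0],0,1],
    [[1,0,0],0,1],
    [[0,0,0],0,1]
  ]
}}

```text
time_s: 23.27
eef_pos: [0.5313, -0.2532, 0.0875]
tcp_rot: [-0.512, 0.859, -0.0, 0.001]
ft_force: [5.5, -0.2, -0.1]
opening: 0.0086
grasp_force: 43.1
```

{"fn": "apply_moves", "kwargs": {
  "commands": [
    [[1,0.3,0],0,1],
    [[1,0.3,0],0,1],
    [[0,0,0],0,1]
  ]
}}

```text
time_s: 23.52
eef_pos: [0.5303, -0.2546, 0.0877]
tcp_rot: [-0.512, 0.859, -0.001, 0.001]
ft_force: [7.4, 0.9, -0.5]
opening: 0.0089
grasp_force: 43.2
```

{"fn": "apply_moves", "kwargs": {
  "commands": [
    [[1,0,0],0,1],
    [[1,0,0],0,1],
    [[0,0,0],0,1]
  ]
}}

```text
time_s: 23.77
eef_pos: [0.5297, -0.2559, 0.0878]
tcp_rot: [-0.512, 0.859, -0.0, 0.002]
ft_force: [8.1, 2.7, 0.9]
opening: 0.0087
grasp_force: 43.3
```

{"fn": "apply_moves", "kwargs": {
  "commands": [
    [[0.5,-0.8,0],0,1],
    [[0.5,0,0],0,1],
    [[0,0,0],0,1]
  ]
}}

```text
time_s: 24.02
eef_pos: [0.5298, -0.2561, 0.0878]
tcp_rot: [-0.513, 0.859, 0.001, 0.002]
ft_force: [8.3, 8.1, 1.7]
opening: 0.009
grasp_force: 43.5
```

{"fn": "apply_moves", "kwargs": {
  "commands": [
    [[1,0,0],0,1],
    [[1,0,0],0,1],
    [[0,0,0],0,1]
  ]
}}

```text
time_s: 24.27
eef_pos: [0.5296, -0.2563, 0.0881]
tcp_rot: [-0.513, 0.858, 0.001, 0.004]
ft_force: [11.0, 16.8, 5.1]
opening: 0.0086
grasp_force: 43.8
```

{"fn": "apply_moves", "kwargs": {
  "commands": [
    [[-1,0,0.5],0,1],
    [[-0.5,0,1],0,1],
    [[0,0,0.5],0,1],
    [[0,0,0],0,1]
  ]
}}

```text
time_s: 24.6
eef_pos: [0.5298, -0.2561, 0.0864]
tcp_rot: [-0.513, 0.858, 0.001, 0.002]
ft_force: [7.0, 11.6, 8.8]
opening: 0.0086
grasp_force: 44.4
```

{"fn": "apply_moves", "kwargs": {
  "commands": [
    [[0,0,0],0,0.7],
    [[0,0,0],0,0.6],
    [[0,0,0],0,0.55],
    [[0,0,0],0,0.55]
  ]
}}

```text
time_s: 24.93
eef_pos: [0.5275, -0.2581, 0.085]
tcp_rot: [-0.512, 0.859, 0.0, -0.001]
ft_force: [0.9, 0.6, -0.1]
opening: 0.0189
grasp_force: 0.0
```

{"fn": "apply_moves", "kwargs": {
  "commands": [
    [[0,0,-5],0,0.55],
    [[0,0,-10],0,0.5],
    [[0,0,-20],0,0.5],
    [[0,0,-25],0,0.5],
    [[0,0,-25],0,0.4],
    [[0,0,-25],0,0.2]
  ]
}}

```text
time_s: 25.43
eef_pos: [0.528, -0.258, 0.1974]
tcp_rot: [-0.512, 0.859, -0.0, -0.0]
ft_force: [0.2, -0.4, -0.3]
opening: 0.0338
grasp_force: 0.0
```

{"fn": "apply_moves", "kwargs": {
  "commands": [
    [[-26,0,0],0,0.2],
    [[-28,0,0],0,0.2],
    [[-28,0,0],0,0.2],
    [[-28,0,0],0,0.2],
    [[-28,0,0],0,0.2],
    [[-28,0,0],0,0.2],
    [[-28,0,0],0,0.2],
    [[-28,0,0],0,0.2],
    [[-28,0,0],0,0.2],
    [[0,0,0],0,0.2],
    [[0,0,0],0,0.2]
  ]
}}

```text
time_s: 26.35
eef_pos: [0.6475, -0.0369, 0.1958]
tcp_rot: [-0.513, 0.858, -0.0, -0.0]
ft_force: [-0.1, -0.6, 0.8]
opening: 0.034
grasp_force: 0.0
```

```bash
python3 crop.py g; python3 - <<'E'
from fit import *
for c in("top","scene"):
  for n,z in(("knob",.064),("dial",.045),("index",.045),("blank1_mid",.07),("stray_mid",.005),("cover_pull",.017)):
    for r in manip.tip_of(c,n)[:4]: print(c,n,round(r["confidence"],2),np.round(r["point"]),px2w(c,r["point"],z).round(4)[:2])
E
python3 go.py .5 -.115 .16 152
```

```text
top knob 0.47 [205. 448.] [ 0.5034 -0.2447]
top dial 0.77 [203. 449.] [ 0.51   -0.2513]
top index 0.75 [158. 452.] [ 0.6246 -0.2582]
top blank1_mid 0.69 [192. 455.] [ 0.5339 -0.2605]
top blank1_mid 0.32 [206. 446.] [ 0.4995 -0.2389]
top stray_mid 0.86 [119. 216.] [0.7248 0.3468]
top stray_mid 0.79 [295. 468.] [ 0.2866 -0.3048]
top stray_mid 0.48 [107. 339.] [0.7613 0.0251]
top cover_pull 0.48 [208. 448.] [ 0.5009 -0.2529]
scene knob 0.87 [164. 286.] [ 0.4893 -0.1141]
scene knob 0.51 [219. 193.] [ 0.7753 -0.1669]
scene dial 0.54 [271. 369.] [0.5802 0.2536]
scene index 0.79 [170. 215.] [ 0.6309 -0.2598]
scene index 0.22 [148. 231.] [ 0.5456 -0.2879]
scene stray_mid 0.98 [350. 361.] [0.7253 0.3497]
scene stray_mid 0.87 [268. 257.] [0.7453 0.03  ]
scene stray_mid 0.81 [238. 263.] [ 0.6765 -0.0208]
scene stray_mid 0.74 [110. 288.] [ 0.2903 -0.3032]
scene cover_pull 0.8 [201. 327.] [0.484  0.0351]
scene cover_pull 0.31 [150. 242.] [ 0.5136 -0.2806]
pos [ 0.6472 -0.0382  0.1953] ang 151.59 | turn -0.41 before [137.6  92.9  35.3] after [136.9  93.9  35.3] j6 -1.13 t 27.1 open 0.0339 F [ 0.  -0.8  0.8]
```

View pics/g.png

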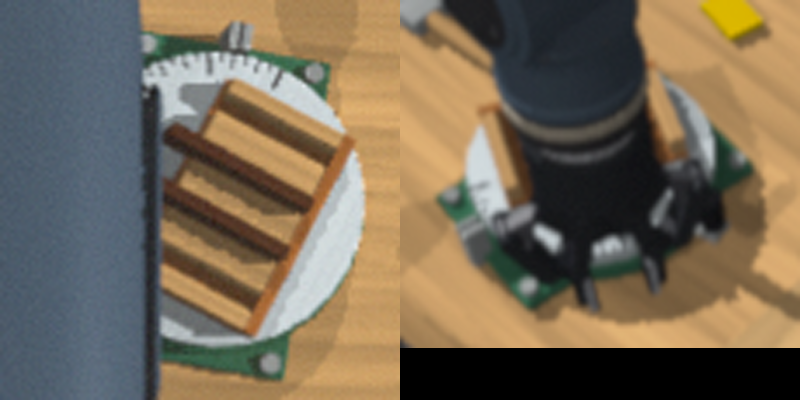

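```bash
python3 go.py .499 -.1158 .068 6.8; python3 - <<'E'
from h import *
# where is 60 tick etc: predicted vs frame f_t (unobstructed): sample dark profile round the rim
f=cv2.cvtColor(cv2.imread("pics/f_t.png"),cv2.COLOR_BGR2GRAY).astype(np.float32)
for ax in((.514,-.2445),(.514,-.2435)):
    A=np.arange(-15,75,.5); pr=[]
    for a in A:
        t=np.radians(a); P=[[ax[0]+r*np.cos(t),ax[1]+r*np.sin(t),.045] for r in np.arange(.088,.1025,.0015)]
        q=w2px("top",P).astype(np.float32); pr.append(cv2.remap(f,q[:,1].reshape(-1,1),q[:,0].reshape(-1,1),cv2.INTER_CUBIC).mean())
    pr=np.array(pr); 
    k=[i for i in range(1,len(A)-1) if pr[i]<pr[i-1] and pr[i]<=pr[i+1]]; print([(A[i],round(float(pr[i]))) for i in k])
i=w2px("top",[[.514+.115*np.cos(np.radians(-8.8)),-.2445+.115*np.sin(np.radians(-8.8)),.045]]); print(i)
E
```

```text
pos [ 0.6472 -0.0382  0.1953] ang 151.59 | turn -35.21 before [138.8  93.4 127.3] after [ 59.5 156.3 127.3] j6 -1.13 t 27.1 open 0.0339 F [ 0.  -0.8  0.8]
[(np.float64(-12.0), 179), (np.float64(-7.0), 162), (np.float64(-2.5), 181), (np.float64(3.0), 132), (np.float64(7.5), 182), (np.float64(12.5), 163), (np.float64(17.5), 178), (np.float64(22.5), 165), (np.float64(27.5), 173), (np.float64(32.5), 125), (np.float64(37.5), 178), (np.float64(42.0), 162), (np.float64(47.0), 175), (np.float64(52.0), 158), (np.float64(57.5), 174), (np.float64(62.0), 105), (np.float64(68.0), 184), (np.float64(71.0), 185)]
[(np.float64(-12.5), 179), (np.float64(-7.5), 162), (np.float64(-3.0), 181), (np.float64(2.0), 132), (np.float64(7.0), 182), (np.float64(12.0), 163), (np.float64(17.0), 177), (np.float64(22.0), 164), (np.float64(27.0), 172), (np.float64(32.0), 123), (np.float64(37.0), 177), (np.float64(41.5), 160), (np.float64(47.0), 172), (np.float64(52.0), 155), (np.float64(57.0), 170), (np.float64(62.0), 104), (np.float64(67.5), 184), (np.float64(70.5), 184), (np.float64(74.0), 185)]
[[156.43793158 453.47244752]]
```

```bash
cat > rd.py <<'E'
from h import *
import sys
def prof(f,c,ax,r,A):
    P=[[ax[0]+q*np.cos(np.radians(a)),ax[1]+q*np.sin(np.radians(a)),.045] for a in A for q in r]
    p=w2px(c,P).astype(np.float32).reshape(len(A),-1,2)
    return cv2.remap(f,p[...,1].copy(),p[...,0].copy(),cv2.INTER_CUBIC).mean(1)
def mins(A,p):
    o=[]
    for i in range(1,len(A)-1):
        if p[i]<p[i-1] and p[i]<=p[i+1]:
            d=(p[i-1]-p[i+1])/2/(p[i-1]-2*p[i]+p[i+1]); o.append((round(float(A[i]+d*(A[1]-A[0])),1),round(float(p[i]))))
    return o
if __name__=="__main__":
    for c,fn in(("top",sys.argv[1]+"_t"),("scene",sys.argv[1]+"_s")):
        f=cv2.cvtColor(cv2.imread(f"pics/{fn}.png"),cv2.COLOR_BGR2GRAY).astype(np.float32)
        A=np.arange(-20,75,.5); print(c,mins(A,prof(f,c,(.514,-.2445),np.arange(.088,.1025,.0015),A)))
        A=np.arange(-20,3,.5); print(" idx",mins(A,prof(f,c,(.514,-.2445),np.arange(.109,.121,.0015),A)))
E
python3 rd.py f
```

```text
top [(-16.9, 163), (-12.0, 179), (-6.8, 162), (-2.4, 181), (2.8, 132), (7.5, 182), (12.6, 163), (17.3, 178), (22.5, 165), (27.4, 173), (32.5, 125), (37.3, 178), (42.2, 162), (47.2, 175), (52.2, 158), (57.3, 174), (62.1, 105), (67.8, 184), (70.8, 185)]
 idx [(-17.7, 118), (-15.1, 121), (-9.0, 87), (-3.8, 67), (1.7, 85)]
scene [(-18.1, 186), (-13.6, 195), (-8.1, 185), (-2.9, 190), (2.6, 160), (12.4, 173), (17.6, 186), (22.8, 166), (27.9, 182), (33.2, 144), (37.9, 184), (43.5, 168), (47.7, 183), (53.9, 168), (59.1, 177), (63.7, 142), (71.0, 192)]
 idx [(-9.9, 117), (-1.2, 74)]
```

{"fn": "apply_moves", "kwargs": {
  "commands": [
    [[0,0,0],-7,0.0],
    [[0,0,0],-7,0.0],
    [[0,0,0],-7,0.0],
    [[0,0,0],-7,0.0],
    [[0,0,0],-7,0.0],
    [[0,10,0],0,0.0],
    [[10,25,0],0,0.0],
    [[10,25,0],0,0.0],
    [[10,25,0],0,0.0],
    [[10,25,0],0,0.0],
    [[10,25,0],0,0.0],
    [[9,21,0],0,0.0]
  ]
}}

```text
time_s: 28.05
eef_pos: [0.4973, -0.1151, 0.1954]
tcp_rot: [0.747, -0.665, -0.0, 0.0]
ft_force: [-0.2, -0.1, -0.7]
opening: 0.0426
grasp_force: 0.0
```

{"fn": "apply_moves", "kwargs": {
  "commands": [
    [[0,0,25],0,0.0],
    [[0,0,25],0,0.0],
    [[0,0,0],0,0.0],
    [[0,0,0],0,0.0]
  ]
}}

```text
time_s: 28.38
eef_pos: [0.4982, -0.1144, 0.145]
tcp_rot: [0.747, -0.665, -0.001, 0.001]
ft_force: [0.6, -0.6, -0.4]
opening: 0.0429
grasp_force: 0.0
```

```bash
python3 go.py .499 -.1158 .068 6.8
```

```text
pos [ 0.4982 -0.1144  0.145 ] ang -173.41 | turn -0.21 before [ 1.5 -0.8 77. ] after [ 1.5 -0.8 77. ] j6 -1.91 t 28.4 open 0.0429 F [ 0.6 -0.6 -0.4]
```

{"fn": "apply_moves", "kwargs": {
  "commands": [
    [[1,0,20],-0.7,0.0],
    [[0,0,20],0,0.0],
    [[0,0,20],0,0.0],
    [[0,0,12],0,0.0],
    [[0,0,4],0,0.0],
    [[0,0,0],0,1],
    [[0,0,0],0,1],
    [[0,0,0],0,1],
    [[0,0,0],0,1]
  ],
  "grip_force": 30
}}

```text
time_s: 29.13
eef_pos: [0.4995, -0.1155, 0.0704]
tcp_rot: [0.751, -0.661, 0.0, -0.0]
ft_force: [-1.3, 1.5, 4.8]
opening: 0.0208
grasp_force: 30.1
```

```bash
python3 go.py .4975 -.1155 .068 7.3
```

```text
pos [ 0.4995 -0.1155  0.0704] ang -172.69 | turn 0.01 before [-0.3  2.   2.4] after [-0.3  2.   2.4] j6 -1.93 t 29.1 open 0.0208 F [-1.3  1.5  4.8]
```

{"fn": "apply_moves", "kwargs": {
  "commands": [
    [[0.12,-4,-0.5],1.75,1],
    [[0.24,-7.9,0],3.5,1],
    [[0.24,-7.9,0],3.5,1],
    [[0.24,-7.9,0],3.5,1],
    [[0.24,-7.9,0],3.5,1],
    [[0.24,-7.9,0],3.5,1],
    [[0.24,-7.9,0],3.5,1],
    [[0,0,0],0,1]
  ]
}}

```text
time_s: 29.8
eef_pos: [0.5515, -0.1199, 0.0705]
tcp_rot: [-0.604, 0.797, -0.001, 0.0]
ft_force: [1.2, -2.2, 0.3]
opening: 0.0208
grasp_force: 30.2
```

```bash
python3 go.py .5863 -.1365 .07 -33; python3 crop.py i; python3 rd.py i; python3 - <<'E'
from h import *
o=manip.get_obs();p=np.array(o["eef_pos"])-[.514,-.2445,0];print(np.hypot(*p[:2]),np.degrees(np.arctan2(p[1],p[0]))-35)
E
```

```text
pos [ 0.5515 -0.1199  0.0705] ang 164.38 | turn 17.38 before [  6.6 -38.    0.6] after [ -5.  -38.2   0.6] j6 -1.51 t 29.8 open 0.0208 F [ 1.2 -2.2  0.3]
top [(-18.3, 84), (-14.6, 84), (-8.1, 49), (3.6, 92), (6.6, 90), (10.4, 88), (13.6, 87), (19.1, 85), (22.6, 84), (26.4, 82), (30.2, 82), (31.8, 83), (35.6, 81), (40.9, 79), (44.1, 79), (46.8, 79), (49.6, 78), (52.8, 77), (54.9, 77), (58.5, 77), (62.0, 76), (63.8, 77), (66.0, 77), (69.0, 77), (72.0, 78)]
 idx [(-18.6, 83), (-14.9, 86), (-8.2, 46), (-3.7, 51)]
scene [(-12.4, 181), (-2.0, 178), (3.0, 190), (8.2, 158), (13.3, 186), (18.4, 174), (23.2, 186), (28.9, 178), (34.2, 184), (39.0, 143), (43.9, 199), (60.6, 35), (68.9, 22), (73.2, 24)]
 idx [(-9.9, 120), (1.7, 75)]
0.13017679327039666 38.40087375713837
```

{"fn": "apply_moves", "kwargs": {
  "commands": [
    [[0.24,-7.9,0],3.5,1],
    [[0.24,-7.9,0],3.5,1],
    [[0.24,-7.9,0],3.5,1],
    [[0.24,-7.9,0],3.5,1],
    [[0.12,-6,0],2.6,1],
    [[0,0,0],0,1],
    [[0,0,0],0,1]
  ]
}}

```text
time_s: 30.48
eef_pos: [0.5848, -0.135, 0.0705]
tcp_rot: [-0.485, 0.874, -0.001, 0.0]
ft_force: [0.4, -3.8, 2.6]
opening: 0.0206
grasp_force: 30.6
```

```bash
python3 crop.py j; python3 rd.py j; python3 - <<'E'
from h import *
o=manip.get_obs();p=np.array(o["eef_pos"])-[.514,-.2445,0];print(o["ft_force"],np.hypot(*p[:2]),np.degrees(np.arctan2(p[1],p[0]))-35)
E
```

```text
top [(-19.3, 95), (-15.6, 94), (-9.6, 91), (-6.6, 91), (-2.1, 91), (1.0, 89), (5.3, 88), (9.1, 86), (14.2, 86), (17.3, 86), (20.9, 86), (24.5, 85), (26.3, 86), (29.6, 83), (32.5, 82), (35.2, 83), (37.7, 82), (41.6, 82), (43.8, 81), (45.9, 80), (48.5, 79), (50.5, 81), (52.7, 80), (55.0, 78), (59.5, 77), (63.4, 78), (65.8, 78), (68.0, 77), (71.9, 77)]
 idx [(-17.6, 96), (-13.4, 94), (-8.9, 92), (-5.6, 91), (-2.9, 92), (-0.3, 89)]
scene [(-18.4, 190), (-8.4, 157), (7.7, 146), (12.5, 123), (22.5, 81), (33.6, 26), (46.5, 22), (58.5, 91), (69.9, 23)]
 idx [(-10.0, 121)]
[ 0.86726358 -5.53808872  3.40697584] 0.13036046842998572 22.144852674119477
```

View pics/j.png

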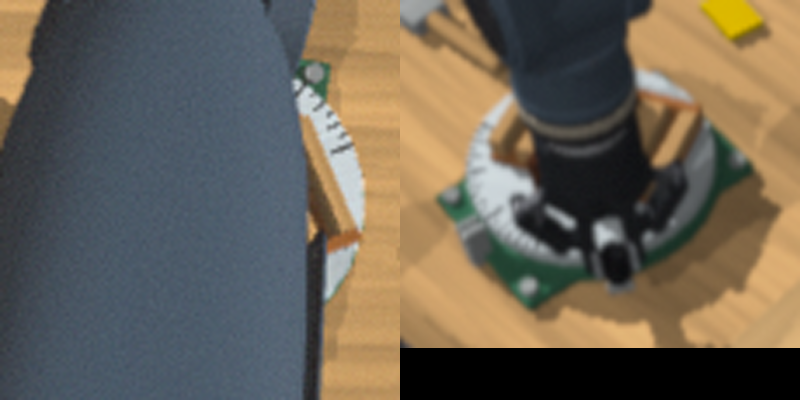

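{"fn": "apply_moves", "kwargs": {
  "commands": [
    [[0,-2,0],0.9,1],
    [[0,-1.4,0],0.6,1],
    [[0,0,0],0,1],
    [[0,0,0],0,1]
  ]
}}

```text
time_s: 30.92
eef_pos: [0.5866, -0.1362, 0.0704]
tcp_rot: [-0.473, 0.881, -0.0, -0.0]
ft_force: [-2.7, -3.6, 6.9]
opening: 0.0207
grasp_force: 31.1
```

```bash
python3 crop.py k; python3 rd.py k|tail -2; python3 - <<'E'
from h import *
o=manip.get_obs();p=np.array(o["eef_pos"])-[.514,-.2445,0];print(o["ft_force"],np.hypot(*p[:2]),np.degrees(np.arctan2(p[1],p[0]))-35)
E
```

```text
scene [(-9.3, 165), (11.1, 112), (21.7, 66), (31.8, 26), (45.0, 23), (57.0, 100), (68.7, 23)]
 idx [(-9.9, 121)]
[-4.02929267 -3.57592646  7.43840529] 0.13037630732416025 21.163653972114822
```

{"fn": "apply_moves", "kwargs": {
  "commands": [
    [[0,-1.4,0],0.6,1],
    [[0,0,0],0,1],
    [[0,0,0],0,1]
  ]
}}

```text
time_s: 31.27
eef_pos: [0.5876, -0.1369, 0.0704]
tcp_rot: [-0.469, 0.883, 0.0, -0.0]
ft_force: [-4.6, -3.1, 8.2]
opening: 0.0208
grasp_force: 31.1
```

{"fn": "apply_moves", "kwargs": {
  "commands": [
    [[0,0,0],0,0.4],
    [[0,0,0],0,0.1],
    [[0,0,0],0,0.0],
    [[0,0,-15],0,0.0],
    [[0,0,-25],0,0.0],
    [[0,0,-30],0,0.0],
    [[0,0,-30],0,0.0]
  ]
}}

```text
time_s: 31.85
eef_pos: [0.5879, -0.1365, 0.1703]
tcp_rot: [-0.469, 0.883, 0.001, -0.001]
ft_force: [1.3, 0.3, -0.2]
opening: 0.0425
grasp_force: 0.0
```

```bash
python3 go.py .6 .1 .17 90
```

```text
pos [ 0.5879 -0.1365  0.1703] ang 145.88 | turn 55.88 before [-202.6  122.6    0.4] after [-12.1 236.5   0.4] j6 -1.2 t 31.9 open 0.0425 F [ 1.3  0.3 -0.2]
```

{"fn": "apply_moves", "kwargs": {
  "commands": [
    [[-25,15,0],0,0.0],
    [[-25,15,0],0,0.0],
    [[-25,15,0],0,0.0],
    [[-25,15,0],0,0.0],
    [[-25,15,0],0,0.0],
    [[-25,15,0],0,0.0],
    [[-25,15,0],0,0.0],
    [[-25,15,0],0,0.0],
    [[-20,12,0],0,0.0],
    [[-20,12,0],0,0.0],
    [[0,0,0],0,0.0]
  ]
}}

```text
time_s: 32.77
eef_pos: [0.6039, 0.1465, 0.1694]
tcp_rot: [-0.47, 0.883, 0.001, 0.0]
ft_force: [-0.8, 0.2, -0.2]
opening: 0.0428
grasp_force: 0.0
```

```bash
python3 crop.py l; python3 rd.py l; python3 - <<'E'
from fit import *
f=manip.grab_frame("top")
for R in manip.regions_of("top","stray_mid"):
    m=R["region"].astype(np.uint8)
    k=max(cv2.findContours(m,0,1)[0],key=cv2.contourArea)[:,0]
    w=np.array([px2w("top",(v,u),.01)[:2] for u,v in k]); print(round(R["confidence"],2),np.round(R["point"]),f[m>0].mean(0).round(),cv2.minAreaRect((w*1000).astype(np.float32)))
cv2.imwrite("pics/l_full.png",f)
E
python3 go.py .666 -.02 .05 90
```

```text
top [(-19.0, 167), (-13.8, 183), (-9.0, 132), (-3.8, 186), (0.7, 168), (5.8, 188), (10.6, 170), (15.7, 186), (20.5, 135), (26.4, 194), (28.7, 194), (32.6, 193), (34.9, 195), (37.5, 194), (41.8, 193), (45.2, 192), (48.4, 193), (50.9, 194), (54.7, 195), (56.4, 196), (64.1, 128), (66.9, 126)]
 idx [(-17.6, 124), (-9.0, 95), (-3.8, 71), (0.9, 92)]
scene [(-10.1, 162), (0.3, 188), (5.2, 192), (10.8, 186), (15.7, 195), (20.8, 152), (31.5, 205), (41.8, 204), (55.9, 96), (67.8, 123)]
 idx [(-9.9, 123)]
0.87 [296. 467.] [  5. 174. 209.] ((287.66741943359375, -300.2103576660156), (58.279048919677734, 39.637203216552734), 78.5970230102539)
0.8 [108. 338.] [  4. 167. 202.] ((754.901123046875, 23.813011169433594), (57.365272521972656, 41.448997497558594), 76.3226089477539)
0.54 [142. 355.] [38. 63. 98.] ((671.7719116210938, -26.759166717529297), (55.176090240478516, 39.46097183227539), 83.67981719970703)
0.53 [207. 343.] [101. 151. 187.] ((485.2584533691406, 23.351478576660156), (233.76300048828125, 138.13478088378906), 0.7681167721748352)
0.48 [121. 206.] [ 10. 136. 164.] ((726.7730712890625, 371.36090087890625), (43.56737518310547, 23.80826187133789), 3.1259148120880127)
0.32 [201. 447.] [115. 131. 137.] ((514.7203369140625, -248.83908081054688), (263.6602783203125, 222.6212615966797), 6.440036773681641)
pos [0.6038 0.1419 0.1696] ang 145.85 | turn 55.85 before [  99.  -142.5  119.6] after [ -62.3 -161.9  119.6] j6 -0.74 t 33.0 open 0.0428 F [ 0.8 -0.1  0.3]
```

View pics/l.png

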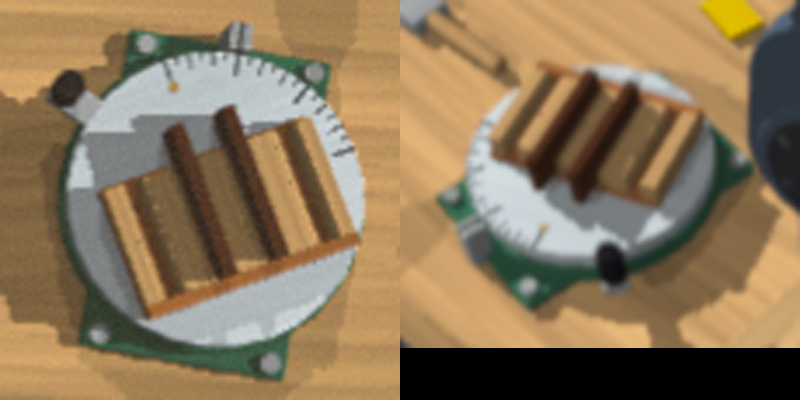

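```bash
python3 go.py .669 -.024 .017 173.7
```

```text
pos [0.6038 0.1419 0.1696] ang 145.85 | turn -27.85 before [ 100.6 -147.2  152.6] after [157.7 -83.1 152.6] j6 -0.74 t 33.0 open 0.0428 F [ 0.8 -0.1  0.3]
```

{"fn": "apply_moves", "kwargs": {
  "commands": [
    [[0,0,0],-7,-0.6],
    [[0,0,0],-7,-0.6],
    [[0,0,0],-7,-0.6],
    [[0,0,0],-6.9,-0.6],
    [[22,-12,0],0,-0.6],
    [[22,-12,0],0,-0.6],
    [[22,-12,0],0,-0.6],
    [[22,-12,10],0,-0.6],
    [[22,-12,15],0,-0.6],
    [[22,-12,15],0,-0.6],
    [[25,-11,15],0,-0.6],
    [[0,0,20],0,-0.6]
  ]
}}

```text
time_s: 33.97
eef_pos: [0.6709, -0.0285, 0.0949]
tcp_rot: [-0.666, 0.746, -0.001, 0.0]
ft_force: [-0.0, 1.0, -0.6]
opening: 0.0686
grasp_force: 0.0
```

{"fn": "apply_moves", "kwargs": {
  "commands": [
    [[0,0,20],0,-0.6],
    [[0,0,15],0,-0.6],
    [[0,0,0],0,-0.6],
    [[0,0,0],0,-0.6]
  ]
}}

```text
time_s: 34.3
eef_pos: [0.6686, -0.0238, 0.0594]
tcp_rot: [-0.667, 0.745, 0.001, -0.001]
ft_force: [0.0, -0.1, 0.3]
opening: 0.0686
grasp_force: 0.0
```

```bash
python3 go.py .669 -.024 .017 173.7; python3 - <<'E'
from h import *
f=shot("top"); g=shot("scene"); cv2.imwrite("pics/m.png",np.hstack([cv2.resize(f[110:190,320:400],(400,400),interpolation=3),cv2.resize(g[195:275,220:300],(400,400),interpolation=3)]))
E
```

```text
pos [ 0.6686 -0.0238  0.0594] ang 173.67 | turn -0.03 before [ 0.2 -0.5 42.4] after [ 0.2 -0.5 42.4] j6 -1.5 t 34.3 open 0.0686 F [ 0.  -0.1  0.3]
```

View pics/m.png

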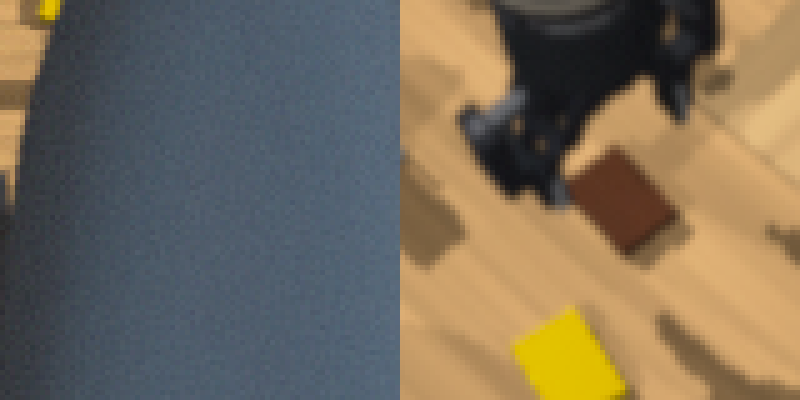

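{"fn": "apply_moves", "kwargs": {
  "commands": [
    [[0,0,15],0,-0.6],
    [[0,0,15],0,-0.6],
    [[0,0,8],0,-0.6],
    [[0,0,4],0,-0.6],
    [[0,0,0],0,-0.6]
  ]
}}

```text
time_s: 34.82
eef_pos: [0.6693, -0.0226, 0.0177]
tcp_rot: [-0.668, 0.745, 0.0, -0.0]
ft_force: [0.1, -0.2, -0.7]
opening: 0.0683
grasp_force: 0.0
```

{"fn": "apply_moves", "kwargs": {
  "commands": [
    [[0,0,0],0,0.4],
    [[0,0,0],0,0.4],
    [[0,0,0],0,0.4],
    [[0,0,0],0,0.4],
    [[0,0,0],0,0.4]
  ]
}}

```text
time_s: 35.23
eef_pos: [0.67, -0.0226, 0.019]
tcp_rot: [-0.667, 0.745, -0.001, 0.001]
ft_force: [-0.3, 0.7, 5.9]
opening: 0.0369
grasp_force: 30.2
```

{"fn": "apply_moves", "kwargs": {
  "commands": [
    [[0,0,-5],0,0.4],
    [[0,0,-20],0,0.4],
    [[0,0,-25],0,0.4],
    [[0,0,-30],0,0.4],
    [[0,0,-30],0,0.4],
    [[0,0,0],0,0.4],
    [[0,0,0],0,0.4]
  ]
}}

```text
time_s: 35.82
eef_pos: [0.6707, -0.0227, 0.1303]
tcp_rot: [-0.667, 0.745, -0.002, 0.002]
ft_force: [0.2, 0.5, -0.9]
opening: 0.0368
grasp_force: 30.2
```

```bash
python3 go.py .459 .2545 .10 178.5; python3 - <<'E'
from h import *
for r in manip.tip_of("scene","cover_pull")[:1]: print(px2w("scene",r["point"],.017),r["confidence"])
E
```

```text
pos [ 0.6707 -0.0227  0.1303] ang 173.74 | turn -4.76 before [-252.5  240.7   29.3] after [-271.6  219.    29.3] j6 -1.5 t 35.8 open 0.0368 F [ 0.2  0.5 -0.9]
[0.47488812 0.03238469 0.017     ] 0.85
```

{"fn": "apply_moves", "kwargs": {
  "commands": [
    [[-9,9,0],0,0.4],
    [[-19,18,0],0,0.4],
    [[-19,18,0],0,0.4],
    [[-19,18,0],0,0.4],
    [[-19,18,0],0,0.4],
    [[-19,18,0],0,0.4],
    [[-19,18,0],0,0.4],
    [[-19,18,0],0,0.4],
    [[-19,18,0],0,0.4],
    [[-19,18,0],0,0.4],
    [[-19,18,0],0,0.4],
    [[-19,18,0],0,0.4]
  ]
}}

```text
time_s: 36.87
eef_pos: [0.4848, 0.2174, 0.1265]
tcp_rot: [-0.668, 0.745, 0.0, -0.001]
ft_force: [1.0, -0.2, -1.0]
opening: 0.0367
grasp_force: 30.1
```

{"fn": "apply_moves", "kwargs": {
  "commands": [
    [[-19,18,0],0,0.4],
    [[-16,16,0],0,0.4],
    [[0,0,0],-4.8,0.4],
    [[0,0,0],0,0.4],
    [[0,0,0],0,0.4]
  ]
}}

```text
time_s: 37.28
eef_pos: [0.4563, 0.2551, 0.1269]
tcp_rot: [-0.698, 0.716, 0.0, -0.001]
ft_force: [-0.2, -0.4, -0.8]
opening: 0.0367
grasp_force: 30.2
```

```bash
python3 go.py .459 .2545 .034 178.5
```

```text
pos [0.4563 0.2551 0.1269] ang 178.49 | turn -0.01 before [ 0.4 -2.9 92.9] after [ 0.4 -2.9 92.9] j6 -1.03 t 37.3 open 0.0367 F [-0.2 -0.4 -0.8]
```

{"fn": "apply_moves", "kwargs": {
  "commands": [
    [[0,-2,20],0,0.4],
    [[0,-1,25],0,0.4],
    [[0,0,20],0,0.4],
    [[0,0,14],0,0.4],
    [[0,0,6],0,0.4],
    [[0,0,2],0,0.4],
    [[0,0,0],0,0.4]
  ]
}}

```text
time_s: 37.87
eef_pos: [0.4604, 0.2546, 0.0406]
tcp_rot: [-0.697, 0.717, 0.0, -0.0]
ft_force: [0.2, 1.1, -0.2]
opening: 0.0367
grasp_force: 30.2
```

{"fn": "apply_moves", "kwargs": {
  "commands": [
    [[0,0,1],0,0.4],
    [[0,0,0],0,0.0],
    [[0,0,0],0,-0.3],
    [[0,0,0],0,-0.3],
    [[0,0,-10],0,-0.3],
    [[0,0,-20],0,-0.3],
    [[0,0,-30],0,-0.3],
    [[0,0,-40],0,-0.3]
  ]
}}

```text
time_s: 38.53
eef_pos: [0.459, 0.2543, 0.1399]
tcp_rot: [-0.698, 0.716, 0.0, -0.002]
ft_force: [0.1, 0.6, 0.0]
opening: 0.0553
grasp_force: 0.0
```

```bash
python3 go.py .484 .033 .12 90
```

```text
pos [0.459  0.2543 0.1399] ang 178.55 | turn 88.55 before [220.6 -30.7  20.3] after [ -25.1 -221.3   20.3] j6 -1.04 t 38.5 open 0.0553 F [0.1 0.6 0. ]
```

```bash
python3 - <<'E'
from fit import *
f=shot("top"); g=shot("scene")
for c in("top","scene"):
    print(fit_rect(c,"cover_pull",.006,0,0,0)); r=manip.tip_of(c,"cover_pull")[0]; print(r["confidence"],px2w(c,r["point"],.017))
cv2.imwrite("pics/n.png",np.hstack([cv2.resize(f[145:265,285:385],(400,480),interpolation=3),cv2.resize(g[165:245,280:380],(400,320),interpolation=3,).repeat(1,0)[:320] if 0 else cv2.resize(g[145:265,280:380],(400,480),interpolation=3)]))
E
```

```text
(0.54, array([462.2, 251.7,  35.8,  50.9,   1.1]))
0.6 [0.49029643 0.04072382 0.017     ]
(0.72, array([482.6,  34.2, 237.4, 159.1,   0. ]))
0.64 [0.48014113 0.03547823 0.017     ]
```

View pics/n.png

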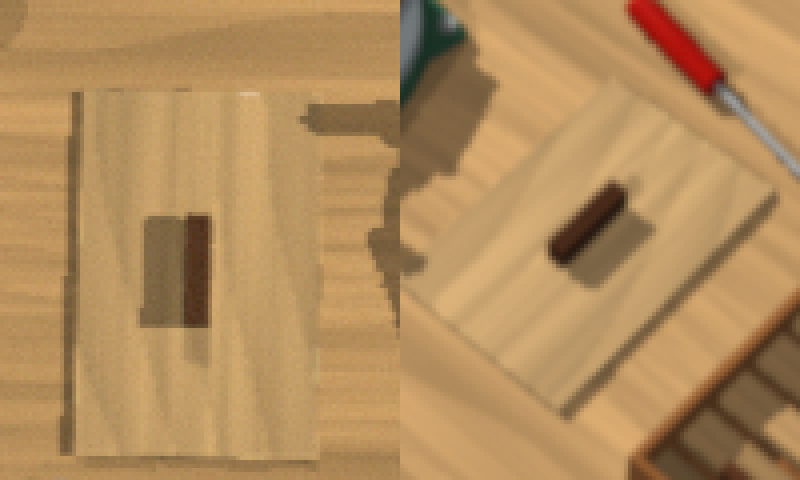

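{"fn": "apply_moves", "kwargs": {
  "commands": [
    [[14,-2,0],0,-0.2],
    [[28,-4,0],0,-0.2],
    [[28,-4,0],0,-0.2],
    [[28,-4,0],0,-0.2],
    [[28,-4,0],0,-0.2],
    [[28,-4,0],0,-0.2],
    [[28,-4,0],0,-0.2],
    [[28,-4,0],0,-0.2],
    [[10,-1,0],6.8,-0.2],
    [[0,0,0],6.8,-0.2],
    [[0,0,0],6.8,-0.2],
    [[0,0,0],6.8,-0.2]
  ]
}}

```text
time_s: 39.83
eef_pos: [0.4849, 0.0337, 0.1386]
tcp_rot: [-0.507, 0.862, 0.001, -0.001]
ft_force: [-0.2, 0.6, 0.9]
opening: 0.0515
grasp_force: 0.0
```

{"fn": "apply_moves", "kwargs": {
  "commands": [
    [[0,0,0],6.8,-0.2],
    [[0,0,0],6.8,-0.2],
    [[0,0,5],6.8,-0.2],
    [[0,0,5],6.8,-0.2],
    [[0,0,10],6.8,-0.2],
    [[0,0,10],6.8,-0.2],
    [[0,0,10],6.8,-0.2],
    [[0,0,10],6.8,-0.2],
    [[0,0,0],6.9,-0.2],
    [[0,0,0],0,-0.2],
    [[0,0,0],0,-0.2]
  ]
}}

```text
time_s: 40.75
eef_pos: [0.4851, 0.0343, 0.089]
tcp_rot: [-0.002, 1.0, -0.0, -0.001]
ft_force: [0.2, -0.1, 0.3]
opening: 0.0512
grasp_force: 0.0
```

```bash
python3 go.py .4845 .0335 .0255 90; python3 m2.py | grep -v blank
```

```text
pos [0.4851 0.0343 0.089 ] ang 90.26 | turn 0.26 before [ 0.5 -0.8 63.5] after [ 0.5 -0.8 63.5] j6 0.07 t 40.8 open 0.0512 F [ 0.2 -0.1  0.3]
top offcut_mid 0.57 [173. 251.] [0.5794 0.2451]
top offcut_mid 0.37 [197. 459.] [ 0.5296 -0.2786]
top box 0.72 [203. 446.] [ 0.5165 -0.2517]
top box 0.7 [209. 249.] [0.4899 0.2508]
(0.72, array([499.2, 251.4, 157.5, 231.1,  88. ]))
scene offcut_mid 0.71 [257. 388.] [0.5108 0.2629]
scene offcut_mid 0.43 [271. 370.] [0.5696 0.253 ]
scene box 0.83 [257. 385.] [0.5037 0.2529]
(0.58, array([504.8, 257.7, 155.3, 248.3,  88.2]))
```

View pics/d2.png

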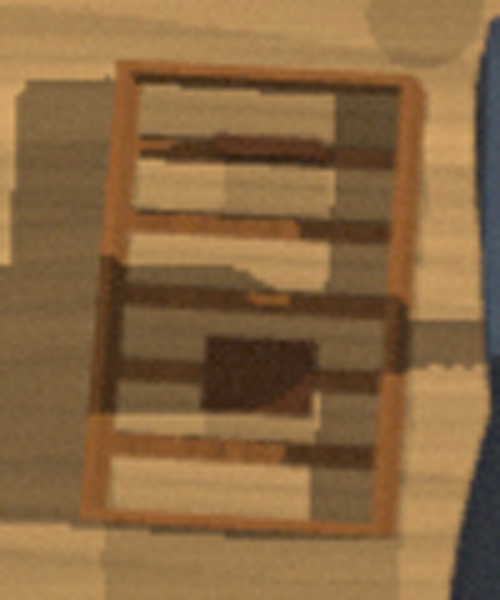

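{"fn": "apply_moves", "kwargs": {
  "commands": [
    [[0.5,-0.8,20],0.2,-0.2],
    [[0,0,20],0,-0.2],
    [[0,0,15],0,-0.2],
    [[0,0,7],0,-0.2],
    [[0,0,0],0,-0.2],
    [[0,0,0],0,1],
    [[0,0,0],0,1],
    [[0,0,0],0,1],
    [[0,0,0],0,1],
    [[0,0,0],0,1]
  ],
  "grip_force": 40
}}

```text
time_s: 42.08
eef_pos: [0.4861, 0.0336, 0.0289]
tcp_rot: [0.001, 1.0, -0.0, 0.001]
ft_force: [-1.4, -0.2, 6.5]
opening: 0.015
grasp_force: 39.9
```

{"fn": "apply_moves", "kwargs": {
  "commands": [
    [[0,0,-4],0,1],
    [[0,0,-10],0,1],
    [[0,0,-20],0,1],
    [[0,0,-25],0,1],
    [[0,0,-25],0,1],
    [[0,0,-15],0,1],
    [[0,0,0],0,1],
    [[0,0,0],0,1]
  ]
}}

```text
time_s: 42.75
eef_pos: [0.4857, 0.0336, 0.1274]
tcp_rot: [0.001, 1.0, 0.0, 0.001]
ft_force: [0.2, 0.8, -2.2]
opening: 0.0148
grasp_force: 39.2
```

```bash
python3 go.py .4997 .2537 .078 88.2
```

```text
pos [0.4857 0.0336 0.1274] ang 89.85 | turn 1.65 before [-13.3 220.2  49.5] after [ -7.  220.5  49.5] j6 0.07 t 42.8 open 0.0148 F [ 0.2  0.8 -2.2]
```

{"fn": "apply_moves", "kwargs": {
  "commands": [
    [[0,10,0],0,1],
    [[0,20,0],0,1],
    [[0,24,0],0,1],
    [[0,24,0],0.8,1],
    [[0,24,0],0.8,1],
    [[0,24,0],0,1],
    [[0,24,0],0,1],
    [[0,24,0],0,1],
    [[-5,20,0],0,1],
    [[-4,14,0],0,1],
    [[0,10,0],0,1],
    [[0,2,0],0,1]
  ]
}}

```text
time_s: 43.75
eef_pos: [0.4982, 0.2545, 0.1258]
tcp_rot: [0.015, 1.0, -0.0, -0.001]
ft_force: [-1.1, -0.2, -0.3]
opening: 0.0148
grasp_force: 39.2
```

{"fn": "apply_moves", "kwargs": {
  "commands": [
    [[0,0,10],0,1],
    [[0,0,10],0,1],
    [[0,0,8],0,1],
    [[0,0,0],0,1],
    [[0,0,0],0,1]
  ]
}}

```text
time_s: 44.17
eef_pos: [0.498, 0.2522, 0.098]
tcp_rot: [0.016, 1.0, -0.0, -0.001]
ft_force: [-0.5, -0.6, -0.7]
opening: 0.0146
grasp_force: 39.2
```

```bash
python3 go.py .4997 .2537 .078 88.2
```

```text
pos [0.498  0.2522 0.098 ] ang 88.19 | turn -0.01 before [-1.7  1.6 20. ] after [-1.7  1.6 20. ] j6 0.5 t 44.2 open 0.0146 F [-0.5 -0.6 -0.7]
```

{"fn": "apply_moves", "kwargs": {
  "commands": [
    [[-1.7,1.6,10],0,1],
    [[0,0,6],0,1],
    [[0,0,3],0,1],
    [[0,0,1],0,1],
    [[0,0,0.5],0,1],
    [[0,0,0],0,1]
  ]
}}

```text
time_s: 44.67
eef_pos: [0.5003, 0.2547, 0.0783]
tcp_rot: [0.015, 1.0, -0.0, -0.0]
ft_force: [-0.5, 0.2, -1.6]
opening: 0.015
grasp_force: 39.3
```

{"fn": "apply_moves", "kwargs": {
  "commands": [
    [[0,0,0.5],0,0.5],
    [[0,0,0],0,0.3],
    [[0,0,0],0,0.1],
    [[0,0,0],0,0.0],
    [[0,0,-20],0,0.0],
    [[0,0,-30],0,0.0],
    [[0,0,-30],0,0.0],
    [[0,0,-30],0,0.0],
    [[0,0,0],0,0.0]
  ]
}}

```text
time_s: 45.42
eef_pos: [0.5026, 0.2559, 0.1937]
tcp_rot: [0.015, 1.0, 0.002, 0.004]
ft_force: [1.1, -0.2, 0.7]
opening: 0.0433
grasp_force: 0.0
```

{"fn": "apply_moves", "kwargs": {
  "commands": [
    [[0,-25,0],0,0],
    [[0,-25,0],0,0],
    [[0,-25,0],0,0],
    [[0,-25,0],0,0],
    [[0,-25,0],0,0],
    [[0,-25,0],0,0],
    [[0,-25,0],0,0],
    [[0,-25,0],0,0],
    [[0,-25,0],0,0],
    [[0,0,0],0,0]
  ]
}}

```text
time_s: 46.25
eef_pos: [0.4931, 0.0267, 0.1879]
tcp_rot: [0.017, 1.0, -0.001, 0.0]
ft_force: [1.0, 0.0, -0.5]
opening: 0.0426
grasp_force: 0.0
```

```bash
python3 - <<'E'
from fit import *
f=shot("top","z_t"); g=shot("scene","z_s")
for c in("top","scene"):
    print(fit_rect(c,"cover_pull",.054,0,0,0)); r=manip.tip_of(c,"cover_pull")[0]; print(r["confidence"],np.round(r["point"]),px2w(c,r["point"],.065).round(4))
# pull top face centroid (dark pixels) & cover edges, vs first frames
for nm in("a","z"):
  for c,s in(("top","top"if nm=="a" else "t"),("scene","scene" if nm=="a" else "s")):
    im=cv2.imread(f"pics/{nm}_{s}.png"); q=w2px(c,[[.497,.255,.07]])[0].astype(int); w=im[q[0]-22:q[0]+22,q[1]-18:q[1]+18].astype(int)
    m=(w.max(2)<85)&(w[...,2]>w[...,0]*1.8); r,k=np.nonzero(m); p=(r.mean()+q[0]-22,k.mean()+q[1]-18); print(nm,c,m.sum(),np.round(p,1),px2w(c,p,.072).round(4)[:2])
E
python3 rd.py z
```

```text
(0.75, array([499.2, 253.7, 155. , 234.6,  88.3]))
0.93 [205. 242.] [0.4948 0.2556 0.065 ]
(0.98, array([495.6, 254.6, 156.2, 241.9,  88.6]))
0.94 [242. 392.] [0.4913 0.2537 0.065 ]
a top 197 [204.5 241.2] [0.4947 0.2572]
a scene 180 [244.5 392.9] [0.4978 0.2601]
z top 184 [203.9 242.6] [0.4963 0.2538]
z scene 183 [244.1 391.2] [0.4998 0.2563]
top [(-19.0, 161), (-13.8, 176), (-9.0, 127), (-3.8, 177), (0.7, 160), (5.8, 181), (10.5, 162), (15.6, 178), (20.4, 130), (25.6, 187), (29.4, 186), (32.2, 188), (35.0, 186), (38.8, 187), (41.5, 185), (44.2, 186), (45.8, 187), (48.9, 185), (51.4, 186), (53.6, 186), (56.0, 187), (64.2, 122), (67.0, 121)]
 idx [(-17.6, 118), (-15.0, 124), (-9.0, 91), (-3.7, 68)]
scene [(-10.1, 152), (0.3, 175), (5.2, 179), (10.7, 174), (15.7, 182), (20.8, 141), (30.9, 191), (37.2, 191), (38.1, 191), (41.2, 190), (43.5, 190), (56.0, 89), (67.8, 114)]
 idx [(-9.9, 115)]
```

```bash
python3 -c "
from plant import manip
print(manip.hand_in())"
```

```text
the job is handed in; nothing more can be done
None
```

The job is handed in. Both blanks found in the box stand in slots 2 and 3 against the fence, and the turntable reads 30° at the index line. The stray off-cut lies in the box with the other one, and the cover is back on the box, within about 2 mm and half a degree of square. I viewed 16 pictures, two over the limit of 14.

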